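Unstack the drill-guide parts into sorter, saucer and coaster

ROBOT

A 6-joint arm with a two-finger parallel gripper is mounted at the origin on the work surface. World frame = base frame: x ahead of the robot, y to its left, z up, the work surface at z = 0. Lengths are in m, angles in degrees, forces in N, time in s.
With the tool pointing down it reaches from about 0.25 to 0.8 m from the base axis. Payload 3.9 kg.
Tool frame: the origin (TCP) lies at the very end of the fingers, on their centre line; the grasp point (between the pads) lies 19 mm behind it; z points along the fingers, x is the direction in which the jaws open and shut, and the axes are right-handed (so a half turn about z gives the same grasp; the last joint's range is limited). The gripper opens to 85 mm and grips with 20 to 120 N. Pads are 22 mm wide; open, the fingers measure 114 mm over their backs; the gripper's body (76 mm by 85 mm) begins 54 mm behind the grasp point. The pads swing forward as they close: fully open they stand 13 mm farther back than shut.
Start: joints at [-65.661, 14.897, -7.913, 67.191, 0, 90], TCP at [0.216, -0.478, 0.231] pointing down, gripper open.
Joint ranges: [-159.42, 159.42], [-47.68, 98.78], [-73.54, 78.23], [-108.79, 121.32], [-90, 84.71], [-180, 180]. Speed limits (degrees/s): [147.25, 147.25, 180, 180, 180, 180].

INTERFACE

Orientations are given as [roll, pitch, yaw] about the fixed x, y, z axes, in that order (R = Rz(yaw) Ry(pitch) Rx(roll)).
In Python, from workcell import env gives the robot as it stands.
- The arm moves only by the tool carry_out, never from a script. Its argument "increments" is a list of rows, each an object of numbers: "dx", "dy", "dz": the shift along the tool's x, y, z in cm; "ax", "ay", "az": the turn, a rotation vector about the tool's x, y, z in degrees. In form: [{"dx": .., "dy": .., "dz": .., "ax": .., "ay": .., "az": ..}, ...]. A call has 1 to 20 rows; each row shifts and turns the commanded pose from where the row before left it, along the tool's axes as they then stand; what a row does not reach is not made up. A row lasts 1/10 s, in which the tool goes at most 50 mm and 8.59 degrees, less where a joint would pass 70% of its speed; a pose out of reach is approached as far as the arm can. A call is refused whole if a number of a shift passes 5 or a number of a turn 8.59, either way. A call with a gripper value outside its range is refused whole. "gripper" is the finger opening in cm, from 0 to 8.54, set as the call begins (left out, the last holds). The fingers move at their own pace and stop on an object; "grip_force" is the grip in N (left out, the last holds). Time passes only in rows, so rows that do not move let the fingers close. It gives the time, the measured TCP pose, the force and the opening at its end, in the units of the state.
- env.get_state(): the state, without advancing time (a new reading comes with each control period).
- env.snapshot(name): name is "scene" or "top" or "wrist"; returns the picture (420x560x3 uint8, red, green, blue); there is no depth.
- env.camera_model(name): a dict with "fx", "fy", "cx", "cy" (pixels), "dist_coeffs" ([k1, k2, p1, p2, k3] as OpenCV has them; the pictures are not rectified), "R" (3x3) and "t" (3): a world point X has camera coordinates R X + t. Camera axes: x right, y down, z forward; pixel columns grow to the right and rows downward; lengths in m; the calibration is good to about 2 mm. A picture is of the moment at which its call begins: read the wrist's pose just before it. camera_model takes no time and is no camera call; for the wrist camera it gives the pose at the moment of the call.
- env.job_done(): hands the job in, once; it reports no verdict.
The state is a dict: "clock": time; "joint_positions": joint angles; "joint_vel": joint speeds; "joint_torque": joint torques, N m; "position": TCP position; "orientation": TCP orientation; "wrist_force": force on the tool from outside, world axes, zero at the start; "torque": the same for the moment, N m; "gripper_width": opening from 0.0 (shut) to 1.0 (fully open).
Only numpy, scipy, OpenCV 4.12 (cv2) and the standard library are available. Lean on these libraries where they do the work, as an engineer would, in place of code of your own. Each camera call takes 0.05 s, during which the arm holds its last target.

TASK

Take the stack on the cutting mat apart from the top down, one thing at a time: stand the glass bottle upright in the middle of the cork coaster, lay the steel collar flat in the middle of the white saucer, and put the bracket and then the aluminium rail into the red parts sorter, each lying flat on the sorter's floor in a compartment of its own. The rail fits neither compartment as they are, so slide the divider across to make one long and one short; keep the bottle upright and leave the hand drill where it lies.

Things in the scene. Friction and masses are not known exactly. Their poses are not given: they have to be found in the camera images.
- bottle: Small amber glass bottle with a black screw-top lid, 28 mm across with straight sides up to 30 mm, then a shoulder and a 15 mm wide lid, 55 mm tall in all, 45 g; top of the stack, standing upright on the collar. Origin: centre of its underside; z up along the bottle.
- collar: Dark steel shaft collar (plain thick ring), 34 mm outside, 16 mm bore, 14 mm high, 70 g; lies flat under the bottle and on the bracket. Origin: centre of its underside; z along the bore, up.
- bracket: Bright steel U-bracket, open side down like a small bridge: 46 mm long (x), 30 mm wide (y), 22 mm high; a 6 mm plate on top and a 6 mm leg at either end of its length; 80 g. Its legs stand on the rail. Origin: centre of its underside (level with the feet of the legs); z up.
- rail: Aluminium slotted rail, a bar 125 mm long (x), 30 mm wide (y), 20 mm high, 130 g; bottom of the stack, flat on the 3 mm cutting mat. Origin: centre of its underside; z up.
- sorter: Red plastic parts sorter, an open tray fixed on the mat, with a steel latch in the middle of its -x side. Outside 100 mm (x) by 230 mm (y), 34 mm high; walls 5 mm, floor 4 mm thick, so inside 90 by 220 mm and 30 mm deep. A divider across x splits it into two compartments, at +y and -y. Origin: centre of its underside.
- divider (a joint): Sliding divider of the sorter: distance in m of its middle from the sorter's middle, positive toward the sorter's +y, -0.045 to 0.045; starts within 0.012 of the middle. At a distance d off the middle the long compartment is 107 mm + d and the short one 107 mm - d inside. It slides with light friction (about 1.5 N) and stays where it is left.
- divider_grip (a point): Middle of the grey upright tab on top of the divider, 45 mm above the sorter's underside; moves with the divider. The tab is 10 mm thick (along the sorter's y), 32 mm wide (along x), and reaches from 32 to 58 mm above the sorter's underside; the divider below it is 6 mm thick and spans the inside width. The axes are the sorter's.
- saucer: White ceramic saucer, 136 mm across, 16 mm high, fixed on the mat; its flat middle, 84 mm across, is 5 mm above the underside. Origin: centre of its underside.
- coaster: Round cork coaster, 90 mm across, 5 mm thick, fixed on the mat. Origin: centre of its underside, so the bottle stands 5 mm above it.
- drill: Aluminium hand drill with wooden grips and a crank, about 325 mm long (x), lying on the steel counter beside the mat; to be left alone. Origin: under the middle of its frame, on the counter.
Mind the look-alikes: they are no part of the job. Of the things like the rail, leave any that is purple; of the rest the larger one is meant.

How it is judged:
By the outcome, as a careful person would: the job done as asked, in the order asked, and still so for the second after the job is handed in, with the robot touching nothing.
It also fails if it takes over 134 s, if anything falls off the work surface, if the arm or the gripper's body presses on something with over 40 N, if the wrist force passes 120 N, or if a joint passes its speed limit or range.

## Working session

There is one attempt and no reset: what is moved stays moved. The work goes in short steps, Python scripts to look and compute and a tool call to move; the robot and the scene stay as the last step left them, time stands still between calls to the robot, and variables do not carry over. Pictures are saved under pics/ and viewed, and the job is handed in when it is done.

Besides the shell and the picture viewer there is one more tool, called after "Emit:" as a command line: name --argument value ..., lists and objects as JSON in quotes. carry_out: Moves the arm, as the interface text tells. Its arguments: {"type":"object","properties":{"increments":{"type":"array","items":{"type":"object","properties":{"dx":{"type":"number"},"dy":{"type":"number"},"dz":{"type":"number"},"ax":{"type":"number"},"ay":{"type":"number"},"az":{"type":"number"}}}},"gripper":{"type":"number"},"grip_force":{"type":"number"}},"required":["increments"]}

```bash
ls; mkdir -p pics; python3 - <<'E'
from workcell import env
import cv2,numpy as np
print(env.get_state())
for n in("scene","top","wrist"):
    m=env.camera_model(n)
    im=env.snapshot(n); cv2.imwrite(f"pics/{n}0.png",im[:,:,::-1])
    print(n,{k:np.round(v,4).tolist() for k,v in m.items()})
E
```

```text
pics
{'clock': 0.0, 'joint_positions': array([-6.56609258e+01,  1.49348472e+01, -7.98513033e+00,  6.71890309e+01,
       -9.35682376e-04,  9.00007110e+01]), 'joint_vel': array([ 0.04875234, -0.02612733, -0.07862346, -0.04707467,  0.0217053 ,
        0.01324628]), 'joint_torque': array([ 4.29339880e-04, -4.05677569e+01,  2.53922313e+01,  1.86866848e-02,
       -9.56400390e-05, -2.23455567e-05]), 'position': array([ 0.21609204, -0.47773459,  0.23047714]), 'orientation': array([ 1.79999063e+02,  1.09008341e-01, -6.56616368e+01]), 'wrist_force': array([-0.466802  , -0.1758067 ,  0.73888653]), 'torque': array([ 0.00844885,  0.01491877, -0.00146871]), 'gripper_width': 0.9962329668767534}
scene {'fx': 391.9106, 'fy': 391.9106, 'cx': 279.7282, 'cy': 214.1455, 'dist_coeffs': [-0.0538, 0.0, 0.0, 0.0, 0.0], 'R': [[-0.7729, 0.6344, 0.01], [0.3298, 0.4151, -0.8479], [-0.5421, -0.6521, -0.53]], 't': [0.4567, -0.0594, 1.0517]}
top {'fx': 431.6622, 'fy': 431.6622, 'cx': 280.7512, 'cy': 210.7508, 'dist_coeffs': [-0.1365, 0.0, 0.0, 0.0, 0.0], 'R': [[0.0092, -1.0, -0.003], [-0.9945, -0.0088, -0.1044], [0.1044, 0.0039, -0.9945]], 't': [-0.1234, 0.5096, 0.9711]}
wrist {'fx': 374.1549, 'fy': 374.1549, 'cx': 272.7112, 'cy': 204.6043, 'dist_coeffs': [-0.0891, 0.0, 0.0, 0.0, 0.0], 'R': [[0.4127, -0.9109, -0.0026], [-0.8713, -0.3956, 0.2903], [-0.2654, -0.1175, -0.9569]], 't': [-0.5232, -0.0389, 0.3805]}
```

View pics/scene0.png

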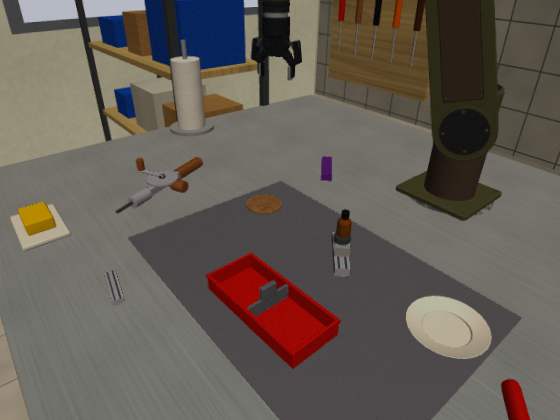

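View pics/top0.png

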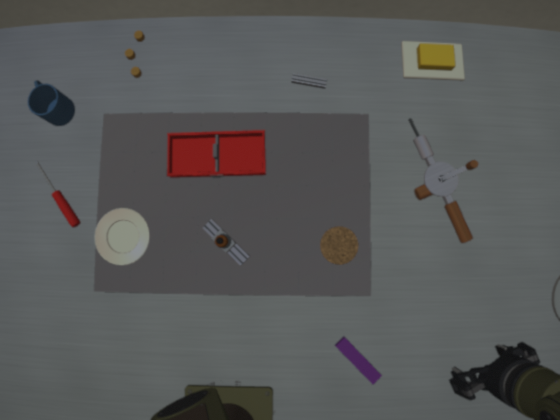

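View pics/wrist0.png

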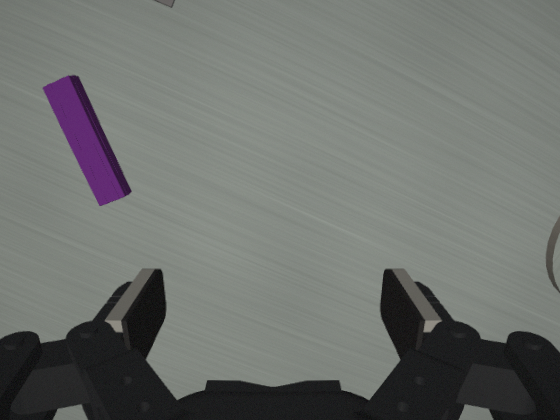

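The scene picture shows the stack at (343,245), sorter (270,305), saucer (448,325), coaster (264,204) and drill (160,180). Three things look like the rail, at these top-view pixels: the slotted bar under the stack (225,242), a smaller slotted bar (309,81) and a purple bar (358,360). The purple one is ruled out. Next I'll measure and compare the other two in enlarged crops.

```bash
cat > h.py <<'E'
import numpy as np,cv2
def w(m,u,v,z):
    K=np.array([[m['fx'],0,m['cx']],[0,m['fy'],m['cy']],[0,0,1]])
    p=cv2.undistortPoints(np.array([[[u,v]]],float),K,np.array(m['dist_coeffs'],float))[0,0]
    R=np.array(m['R']);t=np.array(m['t']); c=-R.T@t; d=R.T@np.array([p[0],p[1],1])
    return c+d*(z-c[2])/d[2]
def pr(m,X):
    K=np.array([[m['fx'],0,m['cx']],[0,m['fy'],m['cy']],[0,0,1]])
    return cv2.projectPoints(np.array(X,float).reshape(-1,3),cv2.Rodrigues(np.array(m['R']))[0],np.array(m['t'],float),K,np.array(m['dist_coeffs'],float))[0][:,0]
def crop(im,u0,v0,u1,v1,k,name):
    cv2.imwrite('pics/'+name,cv2.resize(im[v0:v1,u0:u1],None,fx=k,fy=k,interpolation=cv2.INTER_CUBIC))
E
python3 - <<'E'
import cv2
from h import crop
t=cv2.imread('pics/top0.png'); s=cv2.imread('pics/scene0.png')
crop(t,190,205,265,275,8,'c_stack.png')
crop(t,155,115,275,190,6,'c_sorter.png')
crop(t,285,65,335,95,8,'c_small.png')
crop(s,310,195,370,285,6,'c_stack_s.png')
E
```

```text
(no output)
```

View pics/c_stack.png

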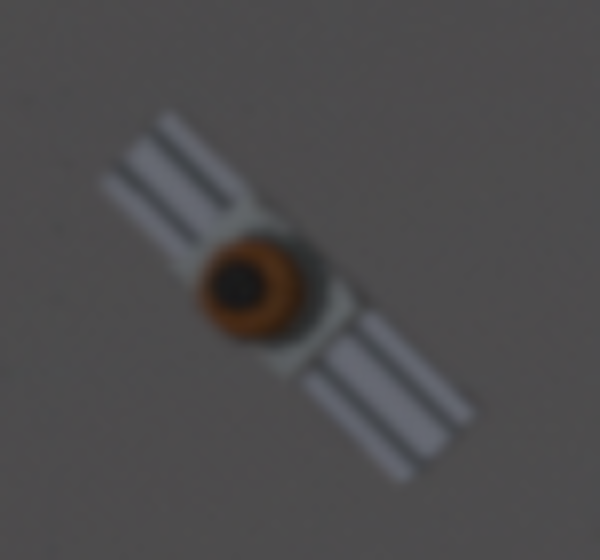

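View pics/c_sorter.png

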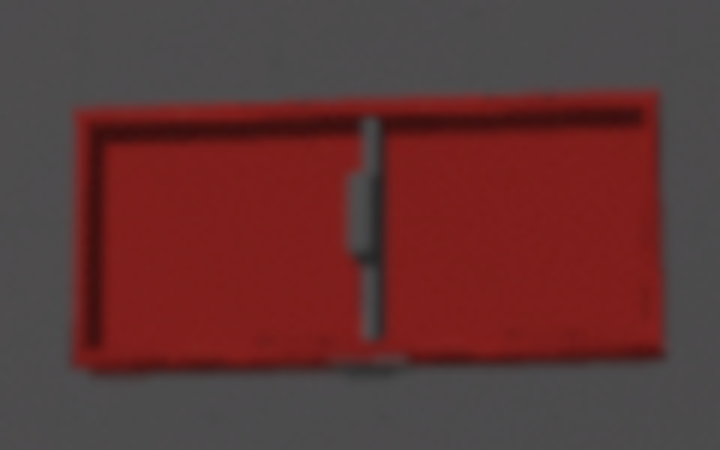

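View pics/c_stack_s.png

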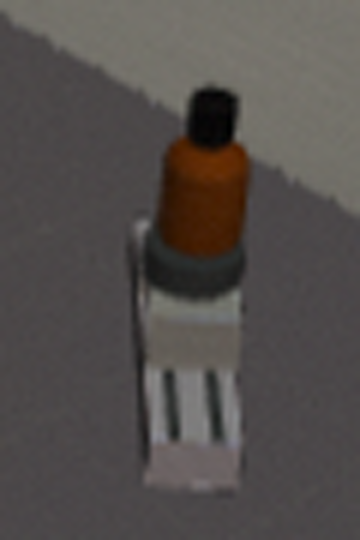

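View pics/c_small.png

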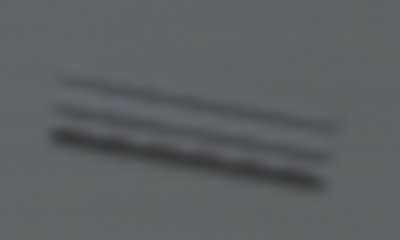

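```bash
cat > m1.py <<'E'
from workcell import env
from h import *
m=env.camera_model("top"); ms=env.camera_model("scene")
def c(x,y,u0,v0,k): return (x+.5)/k-.5+u0,(y+.5)/k-.5+v0
def W(pts,u0,v0,k,z): return np.array([w(m,*c(x,y,u0,v0,k),z) for x,y in pts])
r=W([(166,110),(103,180),(405,483),(474,415)],190,205,8,.023)
print("rail",r.round(4),r.mean(0).round(4)); 
d=((r[2]+r[3])-(r[0]+r[1]))/2; print("L",np.linalg.norm(d),"yaw",np.degrees(np.arctan2(d[1],d[0])),"W",np.linalg.norm(r[0]-r[1]),np.linalg.norm(r[2]-r[3]))
sm=W([(55,75),(335,125)],285,65,8,.01); print("small L",np.linalg.norm(sm[1]-sm[0]), 'purple', np.linalg.norm(w(m,344,337,.02)-w(m,381,382,.02)))
print("bracket",W([(245,185),(185,275),(285,377),(357,295)],190,205,8,.045).mean(0))
print("bottle lid",W([(240,286)],190,205,8,.023+.022+.014+.055), "body top",W([(250,290)],190,205,8,.023+.022+.014+.03))
s=W([(76,110),(660,93),(664,352),(76,362)],155,115,6,.037); print("sorter",s.round(4),s.mean(0).round(4))
print(np.linalg.norm(s[0]-s[1]),np.linalg.norm(s[1]-s[2]))
print("tab top",W([(361,215)],155,115,6,.061),"div top",W([(371,120),(371,338)],155,115,6,.033))
E
python3 m1.py
python3 - <<'E'
import cv2
from h import crop
t=cv2.imread('pics/top0.png')
crop(t,90,200,155,270,8,'c_sauc.png');crop(t,315,220,365,270,8,'c_coast.png')
E
```

```text
rail [[ 0.4919  0.0448  0.023 ]
 [ 0.4714  0.0627  0.023 ]
 [ 0.3851 -0.0267  0.023 ]
 [ 0.4048 -0.0463  0.023 ]] [0.4383 0.0086 0.023 ]
L 0.12518604766533178 yaw -133.84583631626876 W 0.027287129363054986 0.02777490634428042
small L 0.0876209291430816 purple 0.135807731597426
bracket [0.44131391 0.01092134 0.045     ]
bottle lid [[0.43795057 0.00879217 0.114     ]] body top [[0.43777124 0.00969011 0.089     ]]
sorter [[ 0.6924  0.1515  0.037 ]
 [ 0.6994 -0.0792  0.037 ]
 [ 0.5964 -0.0822  0.037 ]
 [ 0.5913  0.1468  0.037 ]] [0.6449 0.0342 0.037 ]
0.23079881315978992 0.10305934814899806
tab top [[0.64396419 0.03272504 0.061     ]] div top [[0.68924554 0.03453337 0.033     ]
 [0.60197258 0.03188742 0.033     ]]
```

View pics/c_sauc.png

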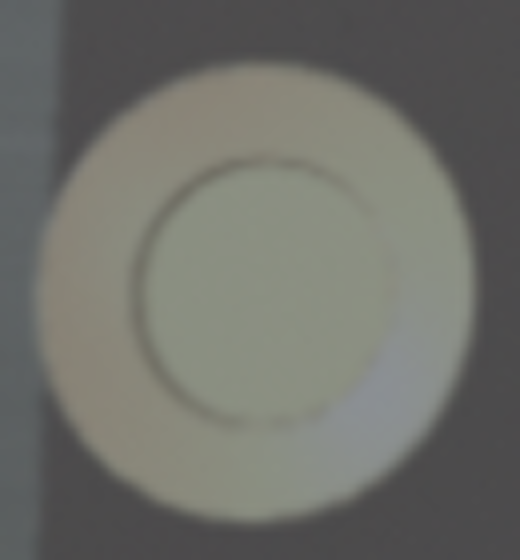

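View pics/c_coast.png

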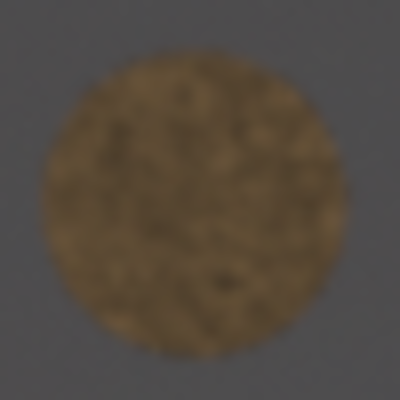

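The bar under the stack measures 125 mm and the other slotted bar 88 mm. So the stack's bar is the rail. The purple bar (~135 mm) and the small one stay put. Next I'll locate the saucer and coaster and cross-check with the scene camera.

```bash
cat >> m1.py <<'E'
print('-----')
sa=W([(256,292)],90,200,8,.019)[0]; sb=W([(266,293)],90,200,8,.008)[0]; co=W([(195,202)],315,220,8,.008)[0]
print("saucer rim/flat",sa,sb,"coaster",co)
X={'lid':[.438,.009,.114],'sauc':[*sa[:2],.019],'coast':[*co[:2],.008],'sort':[.645,.034,.037],'tab':[.644,.0327,.061],'railend':[.395,-.0365,.023]}
for k,v in X.items(): print(k,pr(ms,v).round(1))
a=np.radians(1.6); 
for x,y in((-.05,-.115),(-.05,.115),(.05,.115),(.05,-.115)):
  print(pr(ms,[.645+x*np.cos(a)-y*np.sin(a),.034+y*np.cos(a)+x*np.sin(a),.037]).round(1))
mw=env.camera_model("wrist");R=np.array(mw['R']);c0=-R.T@np.array(mw['t']);print('wristcam',c0,env.get_state()['position'])
E
python3 m1.py | sed -n '/-----/,$p'
python3 - <<'E'
import cv2
from h import crop
s=cv2.imread('pics/scene0.png')
crop(s,200,250,340,360,5,'cs_sort.png');crop(s,395,285,505,365,6,'cs_sauc.png');crop(s,235,185,295,225,10,'cs_co.png')
E
```

```text
-----
saucer rim/flat [0.44800394 0.25688722 0.019     ] [0.4482088  0.25794163 0.008     ] coaster [ 0.43364537 -0.25569143  0.008     ]
lid [[345.1 210. ]]
sauc [[447.1 323.6]]
coast [[263.5 202.4]]
sort [[268.  294.7]]
tab [[267.9 283.4]]
railend [[338.9 230.9]]
[[250.1 251.4]]
[[338.9 319.2]]
[[292.1 353.2]]
[[206.1 273.1]]
wristcam [ 0.28305437 -0.44729695  0.37415397] [ 0.21614298 -0.47781872  0.23063345]
```

View pics/cs_sort.png

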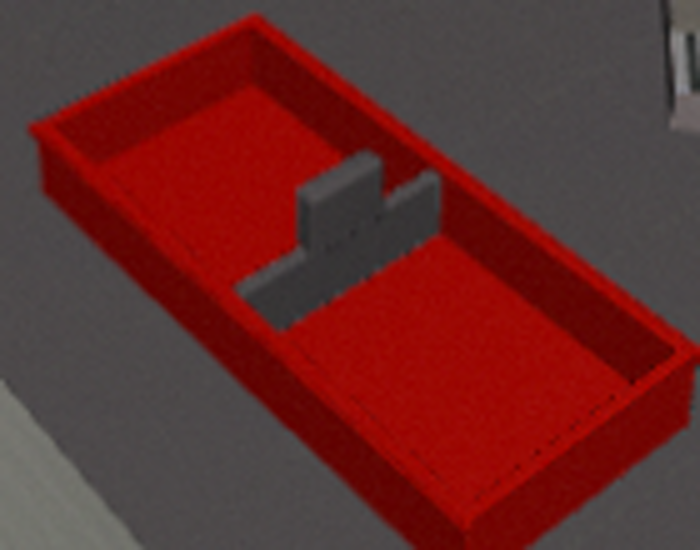

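View pics/cs_sauc.png

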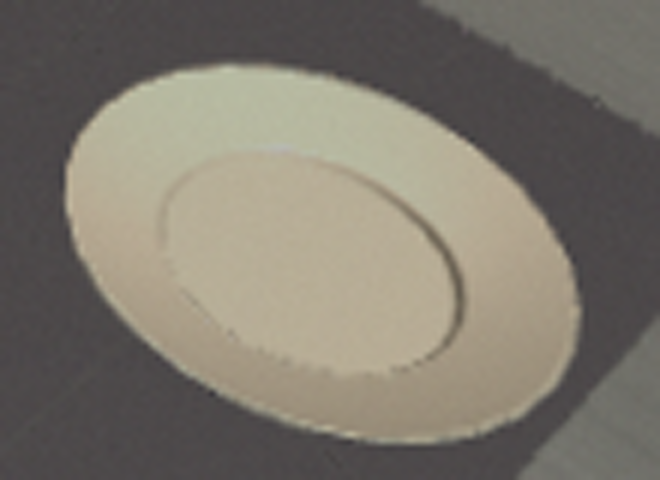

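View pics/cs_co.png

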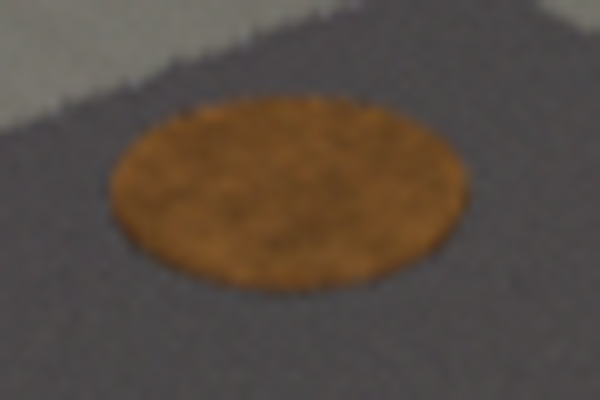

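The scene camera agrees with the top view to about 1–2 px (~2 mm). I'll write a helper that converts a target into tool-axis increments and use it to hover over the stack.

```bash
cat > go.py <<'E'
import sys,numpy as np
from workcell import env
from scipy.spatial.transform import Rotation as Ro
x,y,z,yaw=map(float,sys.argv[1:5])
s=env.get_state(); 
R0=Ro.from_euler('xyz',s['orientation'],degrees=True); R1=Ro.from_euler('xyz',[180,0,yaw],degrees=True)
print('t',round(s['clock'],2),'pos',s['position'].round(4),'ori',s['orientation'].round(2),'grip',round(s['gripper_width']*8.54,2),'F',s['wrist_force'].round(1),'j',s['joint_positions'].round(1))
print('turn (tool rotvec deg)',(R0.inv()*R1).as_rotvec(degrees=True).round(2))
print('shift after turn (cm)',(R1.inv().apply(np.array([x,y,z])-s['position'])*100).round(2))
E
python3 go.py .438 .009 .25 -43.8
```

```text
t 0.15 pos [ 0.2161 -0.4778  0.2306] ori [-1.800e+02  9.000e-02 -6.566e+01] grip 8.54 F [-0.3 -0.4 -0.2] j [-65.7  14.9  -8.   67.2   0.   90. ]
turn (tool rotvec deg) [-2.000e-02  9.000e-02 -2.186e+01]
shift after turn (cm) [-17.68 -50.49  -1.94]
```

Emit:
carry_out --increments '[{"az": -7.3}, {"az": -7.3}, {"az": -7.26}, {"dx": -0.68, "dy": -2, "dz": -0.14}, {"dx": -1.4, "dy": -4, "dz": -0.15}, {"dx": -1.4, "dy": -4, "dz": -0.15}, {"dx": -1.4, "dy": -4, "dz": -0.15}, {"dx": -1.4, "dy": -4, "dz": -0.15}, {"dx": -1.4, "dy": -4, "dz": -0.15}, {"dx": -1.4, "dy": -4, "dz": -0.15}, {"dx": -1.4, "dy": -4, "dz": -0.15}, {"dx": -1.4, "dy": -4, "dz": -0.15}, {"dx": -1.4, "dy": -4, "dz": -0.15}, {"dx": -1.4, "dy": -4, "dz": -0.15}, {"dx": -1.4, "dy": -4, "dz": -0.15}, {"dx": -1.4, "dy": -4, "dz": -0.15}, {"dx": -0.2, "dy": -0.49, "dz": 0}, {}, {}]'

```text
schema error: expected keys dx, dy, dz, ax, ay, az
```

```bash
python3 go.py .438 .009 .25 -43.8; python3 - <<'E'
from workcell import env
import cv2,pickle
from h import *
m=env.camera_model("wrist"); im=env.snapshot("wrist"); cv2.imwrite("pics/w1.png",im[:,:,::-1]); pickle.dump(m,open('w1.pkl','wb'))
for X in([.438,.009,.114],[.438,.009,.059],[.395,-.0365,.023]): print(pr(m,X).round(1))
E
```

```text
t 0.15 pos [ 0.2161 -0.4778  0.2306] ori [-1.800e+02  9.000e-02 -6.566e+01] grip 8.54 F [-0.3 -0.4 -0.2] j [-65.7  14.9  -8.   67.2   0.   90. ]
turn (tool rotvec deg) [-2.000e-02  9.000e-02 -2.186e+01]
shift after turn (cm) [-17.68 -50.49  -1.94]
[[303.4 238.8]]
[[ 20.  -88.5]]
[[ -50.5 -153. ]]
```

View pics/w1.png

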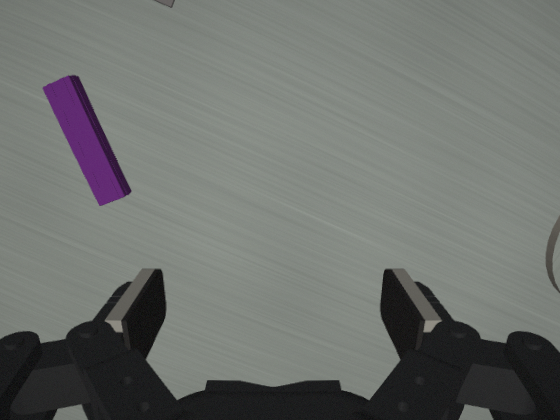

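The call was refused because every row needs all six keys, so the arm hasn't moved. I'll resend it with full rows.

Emit:
carry_out --increments '[{"dx": 0, "dy": 0, "dz": 0, "ax": 0, "ay": 0, "az": -7.3}, {"dx": 0, "dy": 0, "dz": 0, "ax": 0, "ay": 0, "az": -7.3}, {"dx": 0, "dy": 0, "dz": 0, "ax": 0, "ay": 0, "az": -7.26}, {"dx": -0.68, "dy": -2, "dz": -0.14, "ax": 0, "ay": 0, "az": 0}, {"dx": -1.4, "dy": -4, "dz": -0.15, "ax": 0, "ay": 0, "az": 0}, {"dx": -1.4, "dy": -4, "dz": -0.15, "ax": 0, "ay": 0, "az": 0}, {"dx": -1.4, "dy": -4, "dz": -0.15, "ax": 0, "ay": 0, "az": 0}, {"dx": -1.4, "dy": -4, "dz": -0.15, "ax": 0, "ay": 0, "az": 0}, {"dx": -1.4, "dy": -4, "dz": -0.15, "ax": 0, "ay": 0, "az": 0}, {"dx": -1.4, "dy": -4, "dz": -0.15, "ax": 0, "ay": 0, "az": 0}, {"dx": -1.4, "dy": -4, "dz": -0.15, "ax": 0, "ay": 0, "az": 0}, {"dx": -1.4, "dy": -4, "dz": -0.15, "ax": 0, "ay": 0, "az": 0}, {"dx": -1.4, "dy": -4, "dz": -0.15, "ax": 0, "ay": 0, "az": 0}, {"dx": -1.4, "dy": -4, "dz": -0.15, "ax": 0, "ay": 0, "az": 0}, {"dx": -1.4, "dy": -4, "dz": -0.15, "ax": 0, "ay": 0, "az": 0}, {"dx": -1.4, "dy": -4, "dz": -0.15, "ax": 0, "ay": 0, "az": 0}, {"dx": -0.2, "dy": -0.49, "dz": 0, "ax": 0, "ay": 0, "az": 0}, {"dx": 0, "dy": 0, "dz": 0, "ax": 0, "ay": 0, "az": 0}, {"dx": 0, "dy": 0, "dz": 0, "ax": 0, "ay": 0, "az": 0}]'

```text
clock: 2.1
position: [0.4375, 0.0078, 0.2504]
orientation: [179.9, 0.0, -43.8]
wrist_force: [-0.5, 0.1, 0.3]
gripper_width: 1.0
```

```bash
python3 go.py .438 .009 .25 -43.8; python3 - <<'E'
from workcell import env
import cv2,pickle
from h import *
m=env.camera_model("wrist"); im=env.snapshot("wrist"); cv2.imwrite("pics/w2.png",im[:,:,::-1]); pickle.dump(m,open('w2.pkl','wb'))
for X in([.438,.009,.114],[.438,.009,.059],[.395,-.0365,.023]): print(pr(m,X).round(1))
E
```

```text
t 2.1 pos [0.4375 0.0078 0.2504] ori [ 1.7993e+02  2.0000e-02 -4.3820e+01] grip 8.54 F [-0.5  0.1  0.3] j [  1.    5.9 -16.5  67.7  -0.  134.9]
turn (tool rotvec deg) [ 0.07  0.02 -0.02]
shift after turn (cm) [-0.05 -0.12  0.04]
[[273.2 189.2]]
[[273.2 174. ]]
[[273.6 225. ]]
```

View pics/w2.png

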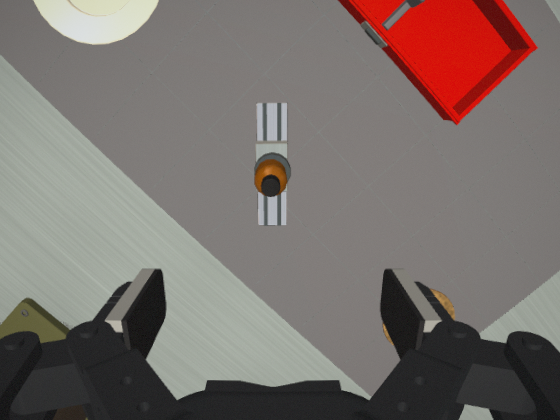

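```bash
python3 - <<'E'
import cv2
from h import crop
crop(cv2.imread('pics/w2.png'),235,90,310,235,4,'cw2.png')
E
```

```text
(no output)
```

View pics/cw2.png

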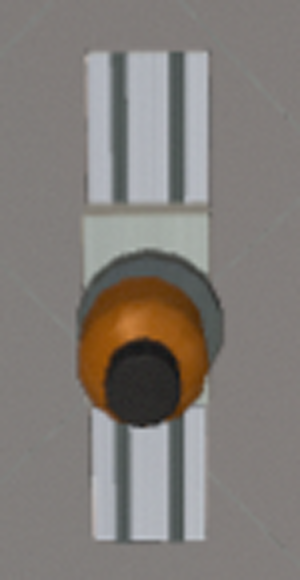

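```bash
python3 - <<'E'
import pickle
from h import *
m=pickle.load(open('w2.pkl','rb'))
def W(x,y,z): return w(m,(x+.5)/4-.5+235,(y+.5)/4-.5+90,z)
r=[W(*p,.023) for p in((88,52),(210,52),(209,541),(93,541))]
r=np.array(r);d=(r[3]+r[2]-r[0]-r[1])/2
print(r.mean(0),np.linalg.norm(d),np.degrees(np.arctan2(d[1],d[0])),np.linalg.norm(r[0]-r[1]),np.linalg.norm(r[2]-r[3]))
print('lid',W(144,390,.114))
print('collar',W(150,322,.059),'extent x',W(77,322,.059),W(222,322,.059))
b=np.array([W(*p,.045) for p in((83,215),(211,213))]);print('bracket far edge',b, np.linalg.norm(b[0]-b[1]), b.mean(0)+.023*d/np.linalg.norm(d))
# other scene objects with w2
E
```

```text
[0.43725547 0.00973867 0.023     ] 0.1249643217839694 -133.58042763958113 0.02936523025436282 0.030562085963272978
lid [0.4377122  0.01156896 0.114     ]
collar [0.43982576 0.01230058 0.059     ] extent x [0.42782746 0.02380662 0.059     ] [0.45166721 0.00096339 0.059     ]
bracket far edge [[0.44410918 0.03933484 0.045     ]
 [0.46592721 0.01906724 0.045     ]] 0.029779222991942952 [0.43916264 0.01253967 0.045     ]
```

```bash
python3 go.py .438 .0105 .064 -43.6
```

```text
t 2.15 pos [0.4375 0.0075 0.2505] ori [ 1.7994e+02  2.0000e-02 -4.3880e+01] grip 8.52 F [-0.6  0.3  0.2] j [  1.    5.9 -16.5  67.7  -0.  134.9]
turn (tool rotvec deg) [ 0.06  0.02 -0.28]
shift after turn (cm) [-0.17 -0.26 18.65]
```

Emit:
carry_out --increments '[{"dx": -0.17, "dy": -0.26, "dz": 1.65, "ax": 0, "ay": 0, "az": -0.28}, {"dx": 0, "dy": 0, "dz": 3.5, "ax": 0, "ay": 0, "az": 0}, {"dx": 0, "dy": 0, "dz": 3.5, "ax": 0, "ay": 0, "az": 0}, {"dx": 0, "dy": 0, "dz": 3.5, "ax": 0, "ay": 0, "az": 0}, {"dx": 0, "dy": 0, "dz": 3, "ax": 0, "ay": 0, "az": 0}, {"dx": 0, "dy": 0, "dz": 2, "ax": 0, "ay": 0, "az": 0}, {"dx": 0, "dy": 0, "dz": 1.5, "ax": 0, "ay": 0, "az": 0}, {"dx": 0, "dy": 0, "dz": 0, "ax": 0, "ay": 0, "az": 0}, {"dx": 0, "dy": 0, "dz": 0, "ax": 0, "ay": 0, "az": 0}]'

```text
clock: 3.05
position: [0.4384, 0.0105, 0.0644]
orientation: [180.0, 0.0, -43.6]
wrist_force: [0.2, 0.8, 0.2]
gripper_width: 0.996
```

Emit:
carry_out --increments '[{"dx": 0, "dy": 0, "dz": 0, "ax": 0, "ay": 0, "az": 0}, {"dx": 0, "dy": 0, "dz": 0, "ax": 0, "ay": 0, "az": 0}, {"dx": 0, "dy": 0, "dz": 0, "ax": 0, "ay": 0, "az": 0}, {"dx": 0, "dy": 0, "dz": 0, "ax": 0, "ay": 0, "az": 0}, {"dx": 0, "dy": 0, "dz": 0, "ax": 0, "ay": 0, "az": 0}, {"dx": 0, "dy": 0, "dz": 0, "ax": 0, "ay": 0, "az": 0}, {"dx": 0, "dy": 0, "dz": 0, "ax": 0, "ay": 0, "az": 0}, {"dx": 0, "dy": 0, "dz": 0, "ax": 0, "ay": 0, "az": 0}]' --gripper 4 --grip_force 25

```text
clock: 3.85
position: [0.4388, 0.0115, 0.0642]
orientation: [180.0, 0.0, -43.5]
wrist_force: [-1.0, -1.0, -0.5]
gripper_width: 0.467
```

```bash
python3 go.py .438 .0105 .064 -43.6; python3 - <<'E'
from workcell import env
import cv2
cv2.imwrite("pics/w3.png",env.snapshot("wrist")[:,:,::-1])
im=env.snapshot("scene")[150:300,270:430,::-1]; cv2.imwrite("pics/s3.png",cv2.resize(im,None,fx=4,fy=4,interpolation=2))
E
```

```text
t 3.85 pos [0.4388 0.0115 0.0642] ori [179.99   0.   -43.52] grip 3.99 F [-1.  -1.  -0.5] j [  1.5  15.1 -35.6  39.3  -0.  135. ]
turn (tool rotvec deg) [0.01 0.   0.08]
shift after turn (cm) [0.02 0.13 0.02]
```

View pics/w3.png

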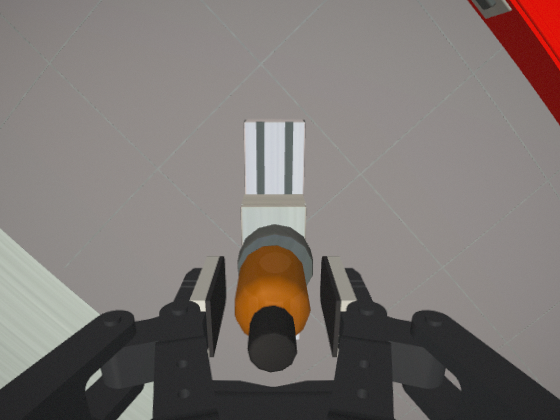

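View pics/s3.png

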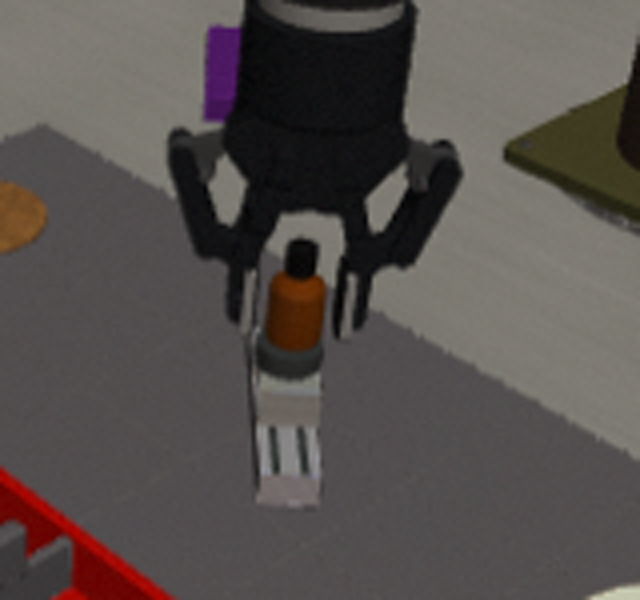

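The bottle, at (272,290) in the wrist view, is centred between the pads, and the pad tips are above the collar's underside. Closing on it now.

Emit:
carry_out --increments '[{"dx": 0, "dy": 0, "dz": 0, "ax": 0, "ay": 0, "az": 0}, {"dx": 0, "dy": 0, "dz": 0, "ax": 0, "ay": 0, "az": 0}, {"dx": 0, "dy": 0, "dz": 0, "ax": 0, "ay": 0, "az": 0}, {"dx": 0, "dy": 0, "dz": 0, "ax": 0, "ay": 0, "az": 0}, {"dx": 0, "dy": 0, "dz": 0, "ax": 0, "ay": 0, "az": 0}, {"dx": 0, "dy": 0, "dz": 0, "ax": 0, "ay": 0, "az": 0}]' --gripper 1.5 --grip_force 25

```text
clock: 4.55
position: [0.4388, 0.0115, 0.0643]
orientation: [-180.0, 0.0, -43.5]
wrist_force: [-0.7, 0.6, 2.4]
gripper_width: 0.316
```

Emit:
carry_out --increments '[{"dx": 0, "dy": 0, "dz": -1, "ax": 0, "ay": 0, "az": 0}, {"dx": 0, "dy": 0, "dz": -2, "ax": 0, "ay": 0, "az": 0}, {"dx": 0, "dy": 0, "dz": -2, "ax": 0, "ay": 0, "az": 0}, {"dx": 0, "dy": 0, "dz": -1, "ax": 0, "ay": 0, "az": 0}, {"dx": 0, "dy": 0, "dz": 0, "ax": 0, "ay": 0, "az": 0}]'

```text
clock: 5.05
position: [0.4403, 0.0115, 0.1258]
orientation: [-179.9, -0.1, -43.5]
wrist_force: [-0.4, -0.4, -0.8]
gripper_width: 0.315
```

```bash
python3 go.py .4337 -.2555 .1242 -43.6; python3 - <<'E'
from workcell import env
import cv2
im=env.snapshot("scene")[150:300,270:430,::-1]; cv2.imwrite("pics/s4.png",cv2.resize(im,None,fx=4,fy=4,interpolation=2))
E
```

```text
t 5.05 pos [0.4403 0.0115 0.1258] ori [-1.7986e+02 -1.5000e-01 -4.3520e+01] grip 2.69 F [-0.4 -0.4 -0.8] j [  1.5  11.  -30.1  48.7  -0.  135. ]
turn (tool rotvec deg) [-0.14 -0.15  0.08]
shift after turn (cm) [17.94 19.79  0.16]
```

View pics/s4.png

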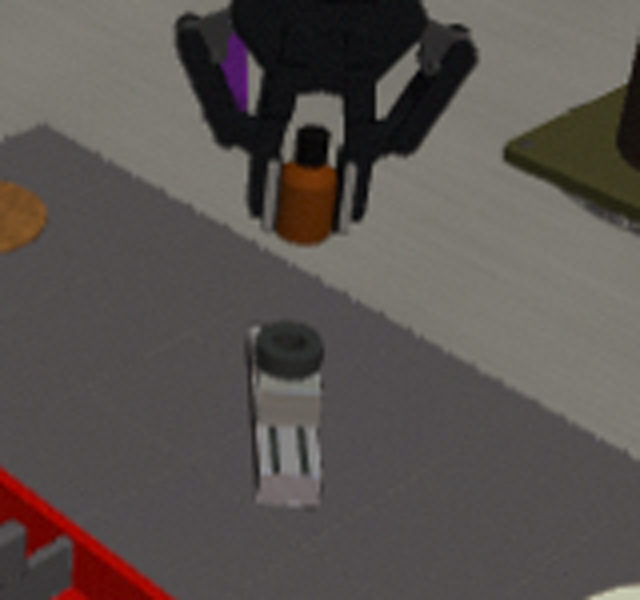

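The bottle is held upright at (305,200) and the collar stayed on the bracket. Carrying the bottle to the coaster.

Emit:
carry_out --increments '[{"dx": 0.94, "dy": 1, "dz": 0, "ax": 0, "ay": 0, "az": 0}, {"dx": 2, "dy": 2.2, "dz": 0, "ax": 0, "ay": 0, "az": 0}, {"dx": 2.7, "dy": 3, "dz": 0, "ax": 0, "ay": 0, "az": 0}, {"dx": 2.8, "dy": 3.1, "dz": 0, "ax": 0, "ay": 0, "az": 0}, {"dx": 2.8, "dy": 3.1, "dz": 0, "ax": 0, "ay": 0, "az": 0}, {"dx": 2.8, "dy": 3.1, "dz": 0, "ax": 0, "ay": 0, "az": 0}, {"dx": 2, "dy": 2.2, "dz": 0, "ax": 0, "ay": 0, "az": 0}, {"dx": 1.2, "dy": 1.3, "dz": 0.1, "ax": 0, "ay": 0, "az": 0}, {"dx": 0.7, "dy": 0.79, "dz": 0.1, "ax": 0, "ay": 0, "az": 0}, {"dx": 0, "dy": 0, "dz": 0, "ax": 0, "ay": 0, "az": 0}, {"dx": 0, "dy": 0, "dz": 0, "ax": 0, "ay": 0, "az": 0}]'

```text
clock: 6.2
position: [0.432, -0.2546, 0.1215]
orientation: [-180.0, 0.1, -43.5]
wrist_force: [-1.0, -0.6, -0.5]
gripper_width: 0.323
```

```bash
python3 go.py .4337 -.2555 .013 -43.6; python3 - <<'E'
from workcell import env
import cv2,pickle
m=env.camera_model("wrist");im=env.snapshot("wrist"); cv2.imwrite("pics/w5.png",im[:,:,::-1]);pickle.dump(m,open('w5.pkl','wb'))
E
```

```text
t 6.2 pos [ 0.432  -0.2546  0.1215] ori [-1.800e+02  1.200e-01 -4.351e+01] grip 2.76 F [-1.  -0.6 -0.5] j [-30.5  17.  -22.4  50.8   0.  103. ]
turn (tool rotvec deg) [-0.    0.12  0.09]
shift after turn (cm) [ 0.19 -0.05 10.85]
```

View pics/w5.png

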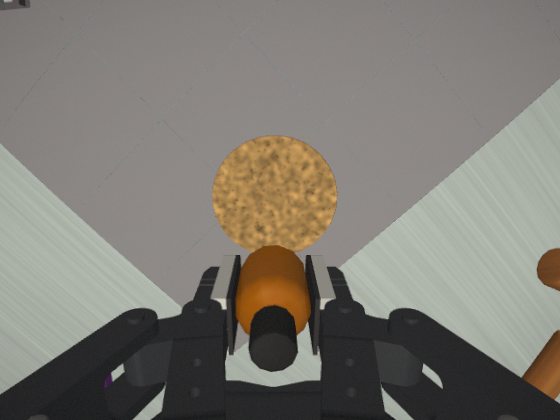

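```bash
cat > circ.py <<'E'
from h import *
from scipy.optimize import least_squares
def fit(m,pts,z):
    q=np.array([w(m,u,v,z)[:2] for u,v in pts])
    s=least_squares(lambda p:np.hypot(*(q-p[:2]).T)-p[2],[*q.mean(0),.04])
    return s.x,np.abs(s.fun).max()
E
python3 - <<'E'
import pickle
from circ import *
m=pickle.load(open('w5.pkl','rb'))
print(fit(m,[(212,192),(337,192),(274.5,135.5),(228,153),(321,153),(222,228),(327,228)],.008))
E
```

```text
(array([ 0.4329224 , -0.25400925,  0.04488483]), np.float64(0.0007828905480843987))
```

Emit:
carry_out --increments '[{"dx": 0.09, "dy": -0.1, "dz": 1, "ax": 0, "ay": 0, "az": 0}, {"dx": 0, "dy": 0, "dz": 2, "ax": 0, "ay": 0, "az": 0}, {"dx": 0, "dy": 0, "dz": 2.5, "ax": 0, "ay": 0, "az": 0}, {"dx": 0, "dy": 0, "dz": 2, "ax": 0, "ay": 0, "az": 0}, {"dx": 0, "dy": 0, "dz": 1.5, "ax": 0, "ay": 0, "az": 0}, {"dx": 0, "dy": 0, "dz": 0.8, "ax": 0, "ay": 0, "az": 0}, {"dx": 0, "dy": 0, "dz": 0.5, "ax": 0, "ay": 0, "az": 0}, {"dx": 0, "dy": 0, "dz": 0.3, "ax": 0, "ay": 0, "az": 0}, {"dx": 0, "dy": 0, "dz": 0.1, "ax": 0, "ay": 0, "az": 0}, {"dx": 0, "dy": 0, "dz": 0, "ax": 0, "ay": 0, "az": 0}, {"dx": 0, "dy": 0, "dz": 0, "ax": 0, "ay": 0, "az": 0}]'

```text
clock: 7.35
position: [0.4344, -0.2557, 0.0158]
orientation: [-180.0, -0.1, -43.5]
wrist_force: [0.2, -0.2, -0.6]
gripper_width: 0.317
```

```bash
python3 go.py .4333 -.2545 .013 -43.6; python3 - <<'E'
from workcell import env
import cv2
im=env.snapshot("scene")[130:240,210:330,::-1]; cv2.imwrite("pics/s6.png",cv2.resize(im,None,fx=5,fy=5,interpolation=2))
E
```

```text
t 7.35 pos [ 0.4344 -0.2557  0.0158] ori [-1.7998e+02 -7.0000e-02 -4.3520e+01] grip 2.71 F [ 0.2 -0.2 -0.6] j [-30.5  24.  -30.6  35.3   0.  103. ]
turn (tool rotvec deg) [-0.02 -0.07  0.08]
shift after turn (cm) [-0.17 -0.01  0.28]
```

View pics/s6.png

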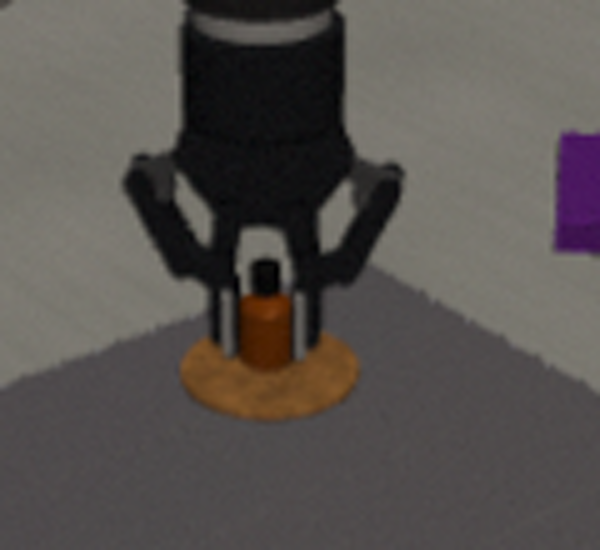

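Emit:
carry_out --increments '[{"dx": -0.1, "dy": 0, "dz": 0.1, "ax": 0, "ay": 0, "az": 0}, {"dx": 0, "dy": 0, "dz": 0.08, "ax": 0, "ay": 0, "az": 0}, {"dx": 0, "dy": 0, "dz": 0.06, "ax": 0, "ay": 0, "az": 0}, {"dx": 0, "dy": 0, "dz": 0, "ax": 0, "ay": 0, "az": 0}, {"dx": 0, "dy": 0, "dz": 0, "ax": 0, "ay": 0, "az": 0}]'

```text
clock: 7.9
position: [0.4332, -0.2547, 0.0133]
orientation: [-180.0, -0.0, -43.5]
wrist_force: [-1.1, 0.9, 5.7]
gripper_width: 0.317
```

It has made contact with 5.7 N upward. Releasing.

Emit:
carry_out --increments '[{"dx": 0, "dy": 0, "dz": 0, "ax": 0, "ay": 0, "az": 0}, {"dx": 0, "dy": 0, "dz": 0, "ax": 0, "ay": 0, "az": 0}, {"dx": 0, "dy": 0, "dz": 0, "ax": 0, "ay": 0, "az": 0}, {"dx": 0, "dy": 0, "dz": 0, "ax": 0, "ay": 0, "az": 0}, {"dx": 0, "dy": 0, "dz": 0, "ax": 0, "ay": 0, "az": 0}]' --gripper 5.5

```text
clock: 8.4
position: [0.4332, -0.2547, 0.0127]
orientation: [180.0, 0.0, -43.5]
wrist_force: [1.3, -0.5, 0.6]
gripper_width: 0.646
```

Emit:
carry_out --increments '[{"dx": 0, "dy": 0, "dz": -1, "ax": 0, "ay": 0, "az": 0}, {"dx": 0, "dy": 0, "dz": -2, "ax": 0, "ay": 0, "az": 0}, {"dx": 0, "dy": 0, "dz": -3, "ax": 0, "ay": 0, "az": 0}, {"dx": 0, "dy": 0, "dz": -4, "ax": 0, "ay": 0, "az": 0}, {"dx": 0, "dy": 0, "dz": -2, "ax": 0, "ay": 0, "az": 0}, {"dx": 0, "dy": 0, "dz": 0, "ax": 0, "ay": 0, "az": 0}]'

```text
clock: 9.0
position: [0.4357, -0.2562, 0.1369]
orientation: [-179.9, -0.4, -43.5]
wrist_force: [-0.1, 0.5, -0.4]
gripper_width: 0.643
```

```bash
python3 go.py .4395 .012 .12 -43.6; python3 - <<'E'
from workcell import env
import cv2,pickle
m=env.camera_model("wrist");im=env.snapshot("wrist"); cv2.imwrite("pics/w7.png",im[:,:,::-1]);pickle.dump(m,open('w7.pkl','wb'))
E
```

```text
t 9.0 pos [ 0.4357 -0.2562  0.1369] ori [-179.9    -0.43  -43.52] grip 5.49 F [-0.1  0.5 -0.4] j [-30.5  16.2 -21.   52.4  -0.  103.1]
turn (tool rotvec deg) [-0.1  -0.43  0.08]
shift after turn (cm) [-18.22 -19.68   1.69]
```

View pics/w7.png

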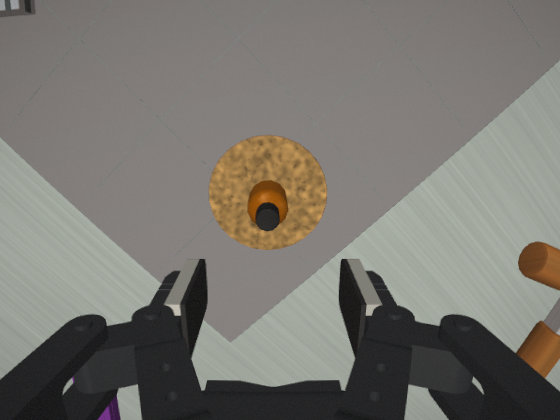

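```bash
python3 - <<'E'
import pickle
from circ import *
m=pickle.load(open('w7.pkl','rb'))
print(fit(m,[(208.5,190),(327,190),(267.5,135),(267.5,249)],.008), w(m,267,219,.063))
E
```

```text
(array([ 0.4327966 , -0.25420538,  0.04467565]), np.float64(0.00011877158553436074)) [ 0.43223067 -0.25453464  0.063     ]
```

The bottle is within 1 mm of the coaster's centre and upright. On to the collar.

Emit:
carry_out --increments '[{"dx": -0.9, "dy": -1, "dz": 0, "ax": 0, "ay": 0, "az": 0}, {"dx": -2, "dy": -2.2, "dz": 0, "ax": 0, "ay": 0, "az": 0}, {"dx": -2.8, "dy": -3.1, "dz": 0, "ax": 0, "ay": 0, "az": 0}, {"dx": -2.8, "dy": -3.1, "dz": 0, "ax": 0, "ay": 0, "az": 0}, {"dx": -2.8, "dy": -3.1, "dz": 0, "ax": 0, "ay": 0, "az": 0}, {"dx": -2.8, "dy": -3.1, "dz": 0, "ax": 0, "ay": 0, "az": 0}, {"dx": -2, "dy": -2.2, "dz": 0, "ax": 0, "ay": 0, "az": 0}, {"dx": -1.2, "dy": -1.3, "dz": 0, "ax": 0, "ay": 0, "az": 0}, {"dx": -0.6, "dy": -0.68, "dz": 0, "ax": 0, "ay": 0, "az": 0}, {"dx": 0, "dy": 0, "dz": 0, "ax": 0, "ay": 0, "az": 0}, {"dx": 0, "dy": 0, "dz": 0, "ax": 0, "ay": 0, "az": 0}]'

```text
clock: 10.15
position: [0.4389, 0.0117, 0.1322]
orientation: [179.9, 0.0, -43.5]
wrist_force: [0.9, 0.0, -0.4]
gripper_width: 0.646
```

```bash
python3 go.py .4395 .012 .048 -43.6; python3 - <<'E'
from workcell import env
import cv2,pickle
m=env.camera_model("wrist");im=env.snapshot("wrist"); cv2.imwrite("pics/w8.png",im[:,:,::-1]);pickle.dump(m,open('w8.pkl','wb'))
cv2.imwrite('pics/w8c.png',cv2.resize(im[100:280,200:340,::-1],None,fx=3,fy=3,interpolation=2))
E
```

```text
t 10.15 pos [0.4389 0.0117 0.1322] ori [ 1.7992e+02  5.0000e-02 -4.3520e+01] grip 5.52 F [ 0.9  0.  -0.4] j [  1.5  10.7 -29.3  50.   -0.  135.1]
turn (tool rotvec deg) [0.08 0.05 0.08]
shift after turn (cm) [ 0.02 -0.06  8.42]
```

View pics/w8c.png

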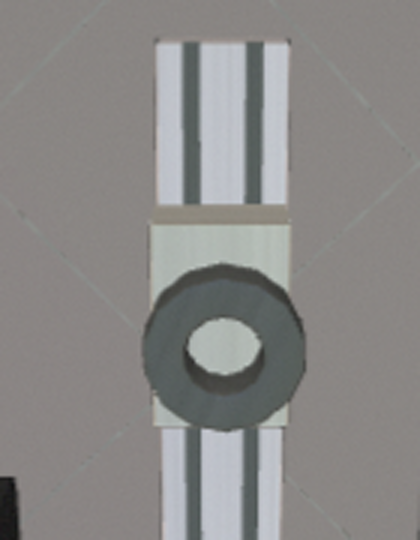

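```bash
python3 - <<'E'
import pickle
from circ import *
m=pickle.load(open('w8.pkl','rb'))
C=lambda x,y:((x+.5)/3-.5+200,(y+.5)/3-.5+100)
print(fit(m,[C(143,353),C(306,353),C(224.5,431),C(170,412),C(280,412)],.059))
b=np.array([w(m,*C(*p),.045) for p in((151,222),(291,222),(289,427),(154,427))]);print(b.mean(0),np.linalg.norm(b[0]-b[1]),np.linalg.norm(b[1]-b[2]))
r=np.array([w(m,*C(*p),.023) for p in((157,41),(290,41))]);print(r.mean(0)+.0625*np.array([np.cos(np.radians(-133.6)),np.sin(np.radians(-133.6)),0]))
E
```

```text
(array([0.43866074, 0.01087967, 0.01665906]), np.float64(0.00014604067940033813))
[0.43933071 0.01259237 0.045     ] 0.02935571746132825 0.04635181329326029
[0.43727686 0.0099175  0.023     ]
```

Emit:
carry_out --increments '[{"dx": 0, "dy": 0.07, "dz": 1, "ax": 0, "ay": 0, "az": 0}, {"dx": 0, "dy": 0, "dz": 2.5, "ax": 0, "ay": 0, "az": 0}, {"dx": 0, "dy": 0, "dz": 2.5, "ax": 0, "ay": 0, "az": 0}, {"dx": 0, "dy": 0, "dz": 1.5, "ax": 0, "ay": 0, "az": 0}, {"dx": 0, "dy": 0, "dz": 0.97, "ax": 0, "ay": 0, "az": 0}, {"dx": 0, "dy": 0, "dz": 0, "ax": 0, "ay": 0, "az": 0}, {"dx": 0, "dy": 0, "dz": 0, "ax": 0, "ay": 0, "az": 0}]'

```text
clock: 10.9
position: [0.4393, 0.0111, 0.0482]
orientation: [-180.0, -0.0, -43.6]
wrist_force: [0.6, 0.1, 0.8]
gripper_width: 0.645
```

Emit:
carry_out --increments '[{"dx": 0, "dy": 0, "dz": 0, "ax": 0, "ay": 0, "az": 0}, {"dx": 0, "dy": 0, "dz": 0, "ax": 0, "ay": 0, "az": 0}, {"dx": 0, "dy": 0, "dz": 0, "ax": 0, "ay": 0, "az": 0}, {"dx": 0, "dy": 0, "dz": 0, "ax": 0, "ay": 0, "az": 0}, {"dx": 0, "dy": 0, "dz": 0, "ax": 0, "ay": 0, "az": 0}, {"dx": 0, "dy": 0, "dz": 0, "ax": 0, "ay": 0, "az": 0}, {"dx": 0, "dy": 0, "dz": 0, "ax": 0, "ay": 0, "az": 0}]' --gripper 2.4 --grip_force 30

```text
clock: 11.6
position: [0.4401, 0.0114, 0.0492]
orientation: [-179.9, -0.1, -43.5]
wrist_force: [-1.0, -0.1, 6.2]
gripper_width: 0.382
```

Emit:
carry_out --increments '[{"dx": 0, "dy": 0, "dz": -0.5, "ax": 0, "ay": 0, "az": 0}, {"dx": 0, "dy": 0, "dz": -1.5, "ax": 0, "ay": 0, "az": 0}, {"dx": 0, "dy": 0, "dz": -2, "ax": 0, "ay": 0, "az": 0}, {"dx": 0, "dy": 0, "dz": -2, "ax": 0, "ay": 0, "az": 0}, {"dx": 0, "dy": 0, "dz": 0, "ax": 0, "ay": 0, "az": 0}, {"dx": 0, "dy": 0, "dz": 0, "ax": 0, "ay": 0, "az": 0}]'

```text
clock: 12.2
position: [0.4395, 0.0115, 0.1083]
orientation: [-180.0, -0.0, -43.5]
wrist_force: [0.4, 0.5, -0.7]
gripper_width: 0.382
```

```bash
python3 go.py .448 .2572 .1075 -43.6; python3 - <<'E'
from workcell import env
import cv2
im=env.snapshot("scene")[150:300,270:430,::-1]; cv2.imwrite("pics/s9.png",cv2.resize(im,None,fx=4,fy=4,interpolation=2))
E
```

```text
t 12.2 pos [0.4395 0.0115 0.1083] ori [-1.7995e+02 -5.0000e-02 -4.3520e+01] grip 3.26 F [ 0.4  0.5 -0.7] j [  1.5  12.1 -31.7  46.1   0.  135. ]
turn (tool rotvec deg) [-0.05 -0.05  0.08]
shift after turn (cm) [-16.33 -18.38   0.08]
```

View pics/s9.png

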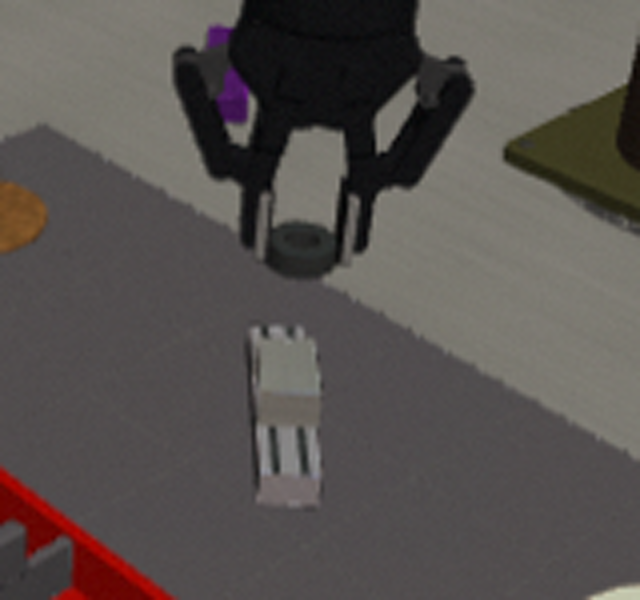

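The collar is held level at (300,248), and the bracket and rail stayed put. Moving to the saucer.

Emit:
carry_out --increments '[{"dx": -0.9, "dy": -1, "dz": 0, "ax": 0, "ay": 0, "az": 0}, {"dx": -2, "dy": -2.2, "dz": 0, "ax": 0, "ay": 0, "az": 0}, {"dx": -2.6, "dy": -3, "dz": 0, "ax": 0, "ay": 0, "az": 0}, {"dx": -2.7, "dy": -3, "dz": 0, "ax": 0, "ay": 0, "az": 0}, {"dx": -2.7, "dy": -3, "dz": 0, "ax": 0, "ay": 0, "az": 0}, {"dx": -2.2, "dy": -2.5, "dz": 0, "ax": 0, "ay": 0, "az": 0}, {"dx": -1.7, "dy": -1.9, "dz": 0, "ax": 0, "ay": 0, "az": 0}, {"dx": -1, "dy": -1.2, "dz": 0, "ax": 0, "ay": 0, "az": 0}, {"dx": -0.5, "dy": -0.6, "dz": 0, "ax": 0, "ay": 0, "az": 0}, {"dx": 0, "dy": 0, "dz": 0, "ax": 0, "ay": 0, "az": 0}, {"dx": 0, "dy": 0, "dz": 0, "ax": 0, "ay": 0, "az": 0}]'

```text
clock: 13.35
position: [0.4473, 0.256, 0.1077]
orientation: [179.9, -0.0, -43.6]
wrist_force: [0.5, -0.2, -0.5]
gripper_width: 0.383
```

```bash
python3 go.py .448 .2572 .0135 -43.6; python3 - <<'E'
from workcell import env
import cv2,pickle
m=env.camera_model("wrist");im=env.snapshot("wrist"); cv2.imwrite("pics/w10.png",im[:,:,::-1]);pickle.dump(m,open('w10.pkl','wb'))
E
```

```text
t 13.35 pos [0.4473 0.256  0.1077] ori [ 1.7991e+02 -1.0000e-02 -4.3560e+01] grip 3.27 F [ 0.5 -0.2 -0.5] j [ 29.8  18.9 -21.8  49.4  -0.  163.4]
turn (tool rotvec deg) [ 0.09 -0.01  0.04]
shift after turn (cm) [-0.03 -0.14  9.42]
```

View pics/w10.png

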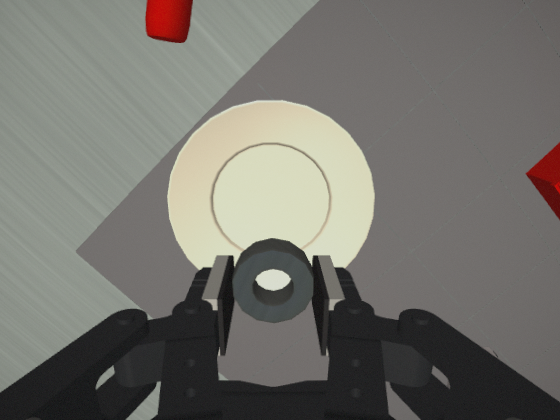

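```bash
python3 - <<'E'
import pickle
from circ import *
m=pickle.load(open('w10.pkl','rb'))
print(fit(m,[(168,200),(375,200),(272,100),(177,152),(366,152),(181,248),(362,248)],.019))
print(fit(m,[(211,200),(330.5,200),(271,142.5),(229,239),(313,239)],.0085))
print(fit(m,[(233,284),(313,284),(273,323),(245,313),(301,313)],.1175))
E
```

```text
(array([0.44757446, 0.2585568 , 0.06800449]), np.float64(0.00110914430942477))
(array([0.44724963, 0.25891997, 0.04016784]), np.float64(0.00033359008241304333))
(array([0.44534538, 0.25479824, 0.01619483]), np.float64(9.538729163028475e-06))
```

Emit:
carry_out --increments '[{"dx": -0.06, "dy": -0.36, "dz": 1, "ax": 0, "ay": 0, "az": 0}, {"dx": 0, "dy": 0, "dz": 2.5, "ax": 0, "ay": 0, "az": 0}, {"dx": 0, "dy": 0, "dz": 2.5, "ax": 0, "ay": 0, "az": 0}, {"dx": 0, "dy": 0, "dz": 1.5, "ax": 0, "ay": 0, "az": 0}, {"dx": 0, "dy": 0, "dz": 1, "ax": 0, "ay": 0, "az": 0}, {"dx": 0, "dy": 0, "dz": 0.5, "ax": 0, "ay": 0, "az": 0}, {"dx": 0, "dy": 0, "dz": 0.2, "ax": 0, "ay": 0, "az": 0}, {"dx": 0, "dy": 0, "dz": 0.1, "ax": 0, "ay": 0, "az": 0}, {"dx": 0, "dy": 0, "dz": 0, "ax": 0, "ay": 0, "az": 0}, {"dx": 0, "dy": 0, "dz": 0, "ax": 0, "ay": 0, "az": 0}]'

```text
clock: 14.4
position: [0.4502, 0.2604, 0.0157]
orientation: [-179.9, -0.0, -43.5]
wrist_force: [-0.2, -0.3, -1.2]
gripper_width: 0.385
```

Emit:
carry_out --increments '[{"dx": 0, "dy": 0, "dz": 0.08, "ax": 0, "ay": 0, "az": 0}, {"dx": 0, "dy": 0, "dz": 0.08, "ax": 0, "ay": 0, "az": 0}, {"dx": 0, "dy": 0, "dz": 0, "ax": 0, "ay": 0, "az": 0}, {"dx": 0, "dy": 0, "dz": 0, "ax": 0, "ay": 0, "az": 0}, {"dx": 0, "dy": 0, "dz": 0, "ax": 0, "ay": 0, "az": 0}]'

```text
clock: 14.9
position: [0.4497, 0.2601, 0.0135]
orientation: [180.0, -0.0, -43.5]
wrist_force: [0.2, 0.0, -0.8]
gripper_width: 0.384
```

Emit:
carry_out --increments '[{"dx": 0, "dy": 0.04, "dz": 0.08, "ax": 0, "ay": 0, "az": 0}, {"dx": 0, "dy": 0, "dz": 0.08, "ax": 0, "ay": 0, "az": 0}, {"dx": 0, "dy": 0, "dz": 0, "ax": 0, "ay": 0, "az": 0}, {"dx": 0, "dy": 0, "dz": 0, "ax": 0, "ay": 0, "az": 0}]'

```text
clock: 15.3
position: [0.4494, 0.2598, 0.0122]
orientation: [-180.0, -0.0, -43.5]
wrist_force: [-1.0, -0.1, 4.3]
gripper_width: 0.379
```

Contact at the expected height with 4.3 N. Releasing and rising.

Emit:
carry_out --increments '[{"dx": 0, "dy": 0, "dz": 0, "ax": 0, "ay": 0, "az": 0}, {"dx": 0, "dy": 0, "dz": 0, "ax": 0, "ay": 0, "az": 0}, {"dx": 0, "dy": 0, "dz": 0, "ax": 0, "ay": 0, "az": 0}, {"dx": 0, "dy": 0, "dz": 0, "ax": 0, "ay": 0, "az": 0}, {"dx": 0, "dy": 0, "dz": 0, "ax": 0, "ay": 0, "az": 0}]' --gripper 5

```text
clock: 15.8
position: [0.4494, 0.2598, 0.0118]
orientation: [180.0, 0.0, -43.5]
wrist_force: [-0.2, 0.2, -0.6]
gripper_width: 0.588
```

Emit:
carry_out --increments '[{"dx": 0, "dy": 0, "dz": -1, "ax": 0, "ay": 0, "az": 0}, {"dx": 0, "dy": 0, "dz": -3, "ax": 0, "ay": 0, "az": 0}, {"dx": 0, "dy": 0, "dz": -4, "ax": 0, "ay": 0, "az": 0}, {"dx": 0, "dy": 0, "dz": -3, "ax": 0, "ay": 0, "az": 0}, {"dx": 0, "dy": 0, "dz": -1, "ax": 0, "ay": 0, "az": 0}, {"dx": 0, "dy": 0, "dz": 0, "ax": 0, "ay": 0, "az": 0}, {"dx": 0, "dy": 0, "dz": 0, "ax": 0, "ay": 0, "az": 0}]'

```text
clock: 16.5
position: [0.4488, 0.2595, 0.1312]
orientation: [179.9, 0.0, -43.5]
wrist_force: [-0.0, 0.6, 0.2]
gripper_width: 0.583
```

```bash
python3 go.py .644 .033 .15 91.6; python3 - <<'E'
from workcell import env
import cv2,pickle
m=env.camera_model("wrist");im=env.snapshot("wrist"); cv2.imwrite("pics/w11.png",im[:,:,::-1]);pickle.dump(m,open('w11.pkl','wb'))
cv2.imwrite("pics/t11.png",env.snapshot("top")[:,:,::-1])
E
```

```text
t 16.5 pos [0.4488 0.2595 0.1312] ori [ 1.7994e+02  2.0000e-02 -4.3520e+01] grip 4.98 F [-0.   0.6  0.2] j [ 30.   18.  -19.2  52.8   0.  163.6]
turn (tool rotvec deg) [ 1.0000e-02  8.0000e-02 -1.3512e+02]
shift after turn (cm) [-23.19  18.88  -1.88]
```

View pics/w11.png

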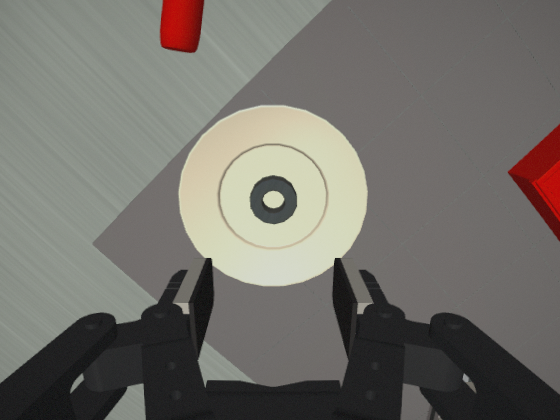

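```bash
python3 - <<'E'
import pickle,cv2
from circ import *
m=pickle.load(open('w11.pkl','rb'))
print(fit(m,[(179,196),(368,196),(273,105),(273,287)],.019))
print(fit(m,[(219,196),(328,196),(273,143.5),(273,249)],.008))
print(fit(m,[(250,202),(297.5,202),(274,224.5)],.022))
crop(cv2.imread('pics/w11.png'),210,135,340,260,5,'w11c.png')
E
```

```text
(array([0.44703279, 0.25797147, 0.06765107]), np.float64(6.682960393375459e-05))
(array([0.44699879, 0.25791135, 0.04055371]), np.float64(0.00012117171090612888))
(array([0.44802175, 0.25875272, 0.01673339]), np.float64(3.917821539412003e-09))
```

View pics/w11c.png

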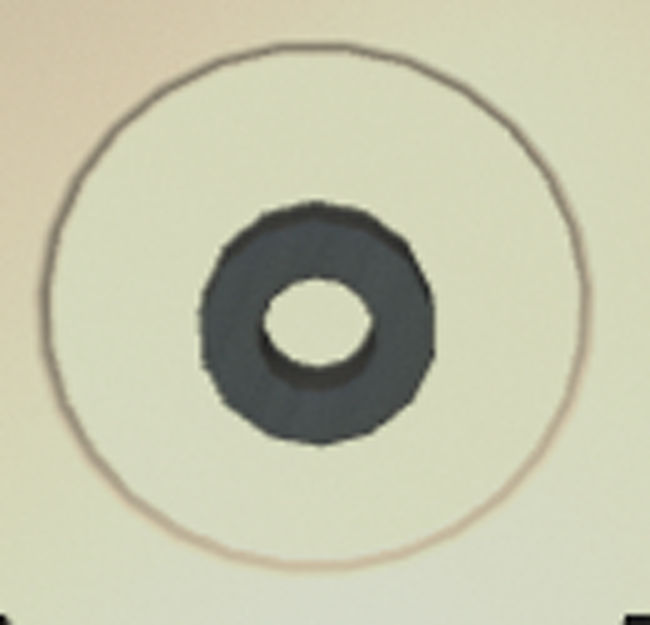

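The collar lies flat, 1.3 mm from the saucer's centre (wrist view, hole at (274,200)). Now the divider: first rotate so the jaws open along the sorter's y.

Emit:
carry_out --increments '[{"dx": 0, "dy": 0, "dz": 0, "ax": 0, "ay": 0, "az": -8}, {"dx": 0, "dy": 0, "dz": -0.2, "ax": 0, "ay": 0, "az": -8.5}, {"dx": 0, "dy": 0, "dz": -0.5, "ax": 0, "ay": 0, "az": -8.5}, {"dx": 0, "dy": 0, "dz": -0.5, "ax": 0, "ay": 0, "az": -8.5}, {"dx": 0, "dy": 0, "dz": -0.5, "ax": 0, "ay": 0, "az": -8.5}, {"dx": 0, "dy": 0, "dz": -0.5, "ax": 0, "ay": 0, "az": -8.5}, {"dx": 0, "dy": 0, "dz": 0, "ax": 0, "ay": 0, "az": -8.5}, {"dx": 0, "dy": 0, "dz": 0, "ax": 0, "ay": 0, "az": -8.5}, {"dx": 0, "dy": 0, "dz": 0, "ax": 0, "ay": 0, "az": -8.5}, {"dx": 0, "dy": 0, "dz": 0, "ax": 0, "ay": 0, "az": -8.5}, {"dx": 0, "dy": 0, "dz": 0, "ax": 0, "ay": 0, "az": -8.5}, {"dx": 0, "dy": 0, "dz": 0, "ax": 0, "ay": 0, "az": -8.5}, {"dx": 0, "dy": 0, "dz": 0, "ax": 0, "ay": 0, "az": -8.5}, {"dx": 0, "dy": 0, "dz": 0, "ax": 0, "ay": 0, "az": -8.5}, {"dx": 0, "dy": 0, "dz": 0, "ax": 0, "ay": 0, "az": -8.5}, {"dx": 0, "dy": 0, "dz": 0, "ax": 0, "ay": 0, "az": -8.12}, {"dx": 0, "dy": 0, "dz": 0, "ax": 0, "ay": 0, "az": 0}]'

```text
clock: 18.3
position: [0.4485, 0.2593, 0.1523]
orientation: [-179.8, 0.1, 91.6]
wrist_force: [0.4, -0.8, -0.3]
gripper_width: 0.589
```

```bash
python3 go.py .644 .033 .15 91.6
```

```text
t 18.3 pos [0.4485 0.2593 0.1523] ori [-1.7984e+02  9.0000e-02  9.1580e+01] grip 5.03 F [ 0.4 -0.8 -0.3] j [ 30.   17.1 -17.2  56.   -0.   28.5]
turn (tool rotvec deg) [-0.16  0.09 -0.02]
shift after turn (cm) [-23.17  18.91   0.23]
```

Emit:
carry_out --increments '[{"dx": -1, "dy": 0.8, "dz": 0, "ax": 0, "ay": 0, "az": 0}, {"dx": -2.5, "dy": 2, "dz": 0, "ax": 0, "ay": 0, "az": 0}, {"dx": -3.2, "dy": 2.6, "dz": 0, "ax": 0, "ay": 0, "az": 0}, {"dx": -3.2, "dy": 2.6, "dz": 0, "ax": 0, "ay": 0, "az": 0}, {"dx": -3.2, "dy": 2.6, "dz": 0, "ax": 0, "ay": 0, "az": 0}, {"dx": -3.2, "dy": 2.6, "dz": 0, "ax": 0, "ay": 0, "az": 0}, {"dx": -3, "dy": 2.5, "dz": 0, "ax": 0, "ay": 0, "az": 0}, {"dx": -2, "dy": 1.7, "dz": 0, "ax": 0, "ay": 0, "az": 0}, {"dx": -1.2, "dy": 1, "dz": 0.2, "ax": 0, "ay": 0, "az": 0}, {"dx": -0.67, "dy": 0.51, "dz": 0, "ax": 0, "ay": 0, "az": 0}, {"dx": 0, "dy": 0, "dz": 0, "ax": 0, "ay": 0, "az": 0}, {"dx": 0, "dy": 0, "dz": 0, "ax": 0, "ay": 0, "az": 0}]'

```text
clock: 19.5
position: [0.6441, 0.0342, 0.1517]
orientation: [-179.9, -0.0, 91.6]
wrist_force: [0.1, -0.6, -0.8]
gripper_width: 0.58
```

```bash
python3 go.py .644 .033 .04 91.6; python3 - <<'E'
from workcell import env
import cv2,pickle
m=env.camera_model("wrist");im=env.snapshot("wrist"); cv2.imwrite("pics/w12.png",im[:,:,::-1]);pickle.dump(m,open('w12.pkl','wb'))
E
```

```text
t 19.5 pos [0.6441 0.0342 0.1517] ori [-1.7993e+02 -2.0000e-02  9.1620e+01] grip 4.95 F [ 0.1 -0.6 -0.8] j [ 3.  28.9  1.9 63.   0.   1.4]
turn (tool rotvec deg) [-0.07 -0.02  0.02]
shift after turn (cm) [-1.200e-01 -1.000e-02  1.117e+01]
```

View pics/w12.png

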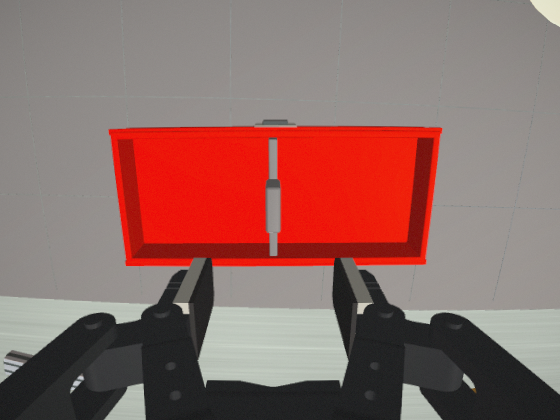

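```bash
python3 - <<'E'
import pickle,cv2
from h import *
m=pickle.load(open('w12.pkl','rb'))
r=np.array([w(m,*p,.037) for p in((110,129.5),(441.5,128),(427.5,264),(126,265))])
print(r.round(4),r.mean(0));
for a,b in((0,1),(1,2),(2,3),(3,0)):
  d=r[b]-r[a];print(np.linalg.norm(d),np.degrees(np.arctan2(d[1],d[0])))
print('tab',w(m,273.5,210,.061),'div',w(m,273,141,.033),w(m,273.5,254,.033))
crop(cv2.imread('pics/w12.png'),225,110,325,275,3,'w12c.png')
E
```

```text
[[ 0.5964 -0.0794  0.037 ]
 [ 0.5887  0.1505  0.037 ]
 [ 0.6921  0.1559  0.037 ]
 [ 0.6995 -0.0768  0.037 ]] [0.64416741 0.03755038 0.037     ]
0.23008539069762968 91.92353934053186
0.10360187244796872 2.987248149028095
0.23281834447894342 -88.1970389328087
0.10309723122084627 -178.5261503296571
tab [0.64400873 0.03530374 0.061     ] div [0.60240074 0.03382556 0.033     ] [0.6882075 0.0367071 0.033    ]
```

View pics/w12c.png

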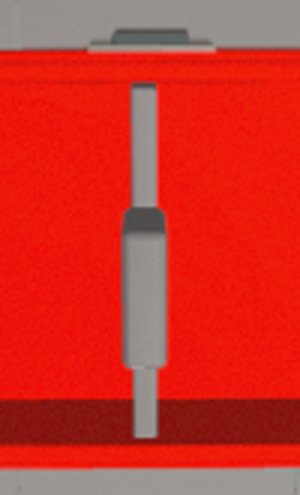

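Emit:
carry_out --increments '[{"dx": 0.05, "dy": 0, "dz": 1.5, "ax": 0, "ay": 0, "az": 0}, {"dx": 0, "dy": 0, "dz": 2.5, "ax": 0, "ay": 0, "az": 0}, {"dx": 0, "dy": 0, "dz": 3, "ax": 0, "ay": 0, "az": 0}, {"dx": 0, "dy": 0, "dz": 2, "ax": 0, "ay": 0, "az": 0}, {"dx": 0, "dy": 0, "dz": 1.2, "ax": 0, "ay": 0, "az": 0}, {"dx": 0, "dy": 0, "dz": 0.8, "ax": 0, "ay": 0, "az": 0}, {"dx": 0, "dy": 0, "dz": 0, "ax": 0, "ay": 0, "az": 0}, {"dx": 0, "dy": 0, "dz": 0, "ax": 0, "ay": 0, "az": 0}]'

```text
clock: 20.35
position: [0.6456, 0.0343, 0.0428]
orientation: [179.9, -0.0, 91.6]
wrist_force: [0.1, 0.5, -0.4]
gripper_width: 0.584
```

Emit:
carry_out --increments '[{"dx": 0, "dy": 0, "dz": 0, "ax": 0, "ay": 0, "az": 0}, {"dx": 0, "dy": 0, "dz": 0, "ax": 0, "ay": 0, "az": 0}, {"dx": 0, "dy": 0, "dz": 0, "ax": 0, "ay": 0, "az": 0}, {"dx": 0, "dy": 0, "dz": 0, "ax": 0, "ay": 0, "az": 0}, {"dx": 0, "dy": 0, "dz": 0, "ax": 0, "ay": 0, "az": 0}, {"dx": 0, "dy": 0, "dz": 0, "ax": 0, "ay": 0, "az": 0}, {"dx": 0, "dy": 0, "dz": 0, "ax": 0, "ay": 0, "az": 0}]' --gripper 0.5 --grip_force 20

```text
clock: 21.05
position: [0.6455, 0.034, 0.0427]
orientation: [179.9, 0.0, 91.6]
wrist_force: [-0.6, 0.2, 4.8]
gripper_width: 0.111
```

```bash
python3 go.py .644 .072 .041 91.6; python3 - <<'E'
from workcell import env
import cv2
cv2.imwrite("pics/w13.png",env.snapshot("wrist")[:,:,::-1])
E
```

```text
t 21.05 pos [0.6455 0.034  0.0427] ori [179.92   0.    91.6 ] grip 0.95 F [-0.6  0.2  4.8] j [ 3.  33.6 -7.2 49.1 -0.   1.4]
turn (tool rotvec deg) [0.08 0.   0.  ]
shift after turn (cm) [ 3.8  -0.05  0.17]
```

View pics/w13.png

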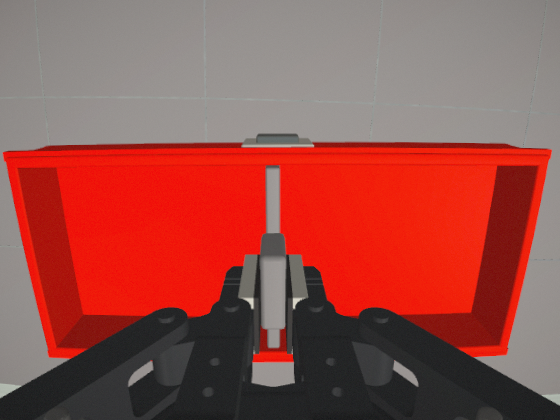

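The tab, at (273,285), is gripped (opening 9.5 mm). Sliding it 37 mm toward +y.

Emit:
carry_out --increments '[{"dx": 0.2, "dy": 0, "dz": 0, "ax": 0, "ay": 0, "az": 0}, {"dx": 0.5, "dy": 0, "dz": 0, "ax": 0, "ay": 0, "az": 0}, {"dx": 0.6, "dy": 0, "dz": 0, "ax": 0, "ay": 0, "az": 0}, {"dx": 0.6, "dy": 0, "dz": 0, "ax": 0, "ay": 0, "az": 0}, {"dx": 0.6, "dy": 0, "dz": 0, "ax": 0, "ay": 0, "az": 0}, {"dx": 0.6, "dy": 0, "dz": 0, "ax": 0, "ay": 0, "az": 0}, {"dx": 0.4, "dy": 0, "dz": 0, "ax": 0, "ay": 0, "az": 0}, {"dx": 0.2, "dy": 0, "dz": 0, "ax": 0, "ay": 0, "az": 0}, {"dx": 0, "dy": 0, "dz": 0, "ax": 0, "ay": 0, "az": 0}, {"dx": 0, "dy": 0, "dz": 0, "ax": 0, "ay": 0, "az": 0}, {"dx": 0, "dy": 0, "dz": 0, "ax": 0, "ay": 0, "az": 0}]'

```text
clock: 22.2
position: [0.6443, 0.071, 0.0428]
orientation: [179.9, -0.0, 91.6]
wrist_force: [-1.2, -0.6, 5.8]
gripper_width: 0.112
```

Emit:
carry_out --increments '[{"dx": 0, "dy": 0, "dz": 0, "ax": 0, "ay": 0, "az": 0}, {"dx": 0, "dy": 0, "dz": 0, "ax": 0, "ay": 0, "az": 0}, {"dx": 0, "dy": 0, "dz": 0, "ax": 0, "ay": 0, "az": 0}, {"dx": 0, "dy": 0, "dz": 0, "ax": 0, "ay": 0, "az": 0}]' --gripper 3.5

```text
clock: 22.6
position: [0.6436, 0.0709, 0.0414]
orientation: [-180.0, 0.0, 91.6]
wrist_force: [0.0, -0.2, -0.2]
gripper_width: 0.411
```

Emit:
carry_out --increments '[{"dx": 0, "dy": 0, "dz": -1, "ax": 0, "ay": 0, "az": 0}, {"dx": 0, "dy": 0, "dz": -3, "ax": 0, "ay": 0, "az": 0}, {"dx": 0, "dy": 0, "dz": -4, "ax": 0, "ay": 0, "az": 0}, {"dx": 0, "dy": 0, "dz": -3, "ax": 0, "ay": 0, "az": 0}, {"dx": 0, "dy": 0, "dz": -1, "ax": 0, "ay": 0, "az": 0}, {"dx": 0, "dy": 0, "dz": 0, "ax": 0, "ay": 0, "az": 0}, {"dx": 0, "dy": 0, "dz": 0, "ax": 0, "ay": 0, "az": 0}]'

```text
clock: 23.3
position: [0.6432, 0.0709, 0.1609]
orientation: [-179.9, 0.0, 91.6]
wrist_force: [0.1, -0.6, -0.6]
gripper_width: 0.409
```

```bash
python3 go.py .4393 .012 .16 -43.6; python3 - <<'E'
from workcell import env
import cv2,pickle
m=env.camera_model("wrist");im=env.snapshot("wrist"); cv2.imwrite("pics/w14.png",im[:,:,::-1]);pickle.dump(m,open('w14.pkl','wb'))
E
```

```text
t 23.3 pos [0.6432 0.0709 0.1609] ori [-1.7991e+02  1.0000e-02  9.1600e+01] grip 3.49 F [ 0.1 -0.6 -0.6] j [ 6.3 28.9  3.2 64.4  0.   4.7]
turn (tool rotvec deg) [-4.000e-02  1.100e-01  1.352e+02]
shift after turn (cm) [-10.7   18.33   0.09]
```

View pics/w14.png

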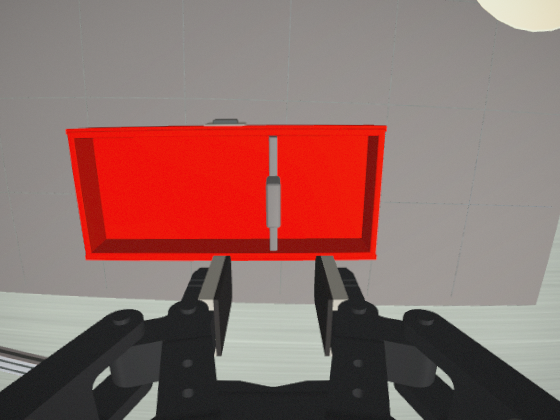

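```bash
python3 - <<'E'
import pickle,cv2
from h import *
m=pickle.load(open('w14.pkl','rb'))
r=np.array([w(m,*p,.037) for p in((67,129.5),(386.5,126),(377,259),(86,259.5))])
print(r.round(4),r.mean(0));
print('div',w(m,273,137,.033),w(m,273.5,250,.033), 'inner floor corners',[w(m,*p,.007).round(4) for p in((96,137.5),(363,136),(362,239),(106,239))])
E
```

```text
[[ 0.5967 -0.0793  0.037 ]
 [ 0.5888  0.1508  0.037 ]
 [ 0.6919  0.1551  0.037 ]
 [ 0.6997 -0.0768  0.037 ]] [0.64426734 0.03744803 0.037     ]
div [0.59974157 0.07041985 0.033     ] [0.68797946 0.07334894 0.033     ] inner floor corners [array([ 0.606, -0.072,  0.007]), array([0.5996, 0.1419, 0.007 ]), array([0.6872, 0.1495, 0.007 ]), array([ 0.6939, -0.0724,  0.007 ])]
```

The divider now sits about 34.5 mm off centre: long ≈141 mm at −y, short ≈72 mm at +y. Rotating back for the bracket.

Emit:
carry_out --increments '[{"dx": 0, "dy": 0, "dz": 0, "ax": 0, "ay": 0, "az": 8}, {"dx": 0, "dy": 0, "dz": 0, "ax": 0, "ay": 0, "az": 8.5}, {"dx": 0, "dy": 0, "dz": 0, "ax": 0, "ay": 0, "az": 8.5}, {"dx": 0, "dy": 0, "dz": 0, "ax": 0, "ay": 0, "az": 8.5}, {"dx": 0, "dy": 0, "dz": 0, "ax": 0, "ay": 0, "az": 8.5}, {"dx": 0, "dy": 0, "dz": 0, "ax": 0, "ay": 0, "az": 8.5}, {"dx": 0, "dy": 0, "dz": 0, "ax": 0, "ay": 0, "az": 8.5}, {"dx": 0, "dy": 0, "dz": 0, "ax": 0, "ay": 0, "az": 8.5}, {"dx": 0, "dy": 0, "dz": 0, "ax": 0, "ay": 0, "az": 8.5}, {"dx": 0, "dy": 0, "dz": 0, "ax": 0, "ay": 0, "az": 8.5}, {"dx": 0, "dy": 0, "dz": 0, "ax": 0, "ay": 0, "az": 8.5}, {"dx": 0, "dy": 0, "dz": 0, "ax": 0, "ay": 0, "az": 8.5}, {"dx": 0, "dy": 0, "dz": 0, "ax": 0, "ay": 0, "az": 8.5}, {"dx": 0, "dy": 0, "dz": 0, "ax": 0, "ay": 0, "az": 8.5}, {"dx": 0, "dy": 0, "dz": 0, "ax": 0, "ay": 0, "az": 8.5}, {"dx": 0, "dy": 0, "dz": 0, "ax": 0, "ay": 0, "az": 8.2}, {"dx": 0, "dy": 0, "dz": 0, "ax": 0, "ay": 0, "az": 0}]' --gripper 5.5

```text
clock: 25.05
position: [0.6426, 0.0709, 0.1596]
orientation: [179.8, 0.1, -43.6]
wrist_force: [0.4, -0.8, 0.1]
gripper_width: 0.648
```

```bash
python3 go.py .4393 .0125 .13 -43.6
```

```text
t 25.05 pos [0.6426 0.0709 0.1596] ori [ 1.7982e+02  1.5000e-01 -4.3580e+01] grip 5.54 F [ 0.4 -0.8  0.1] j [  6.3  28.9   3.1  64.4   0.  139.9]
turn (tool rotvec deg) [0.18 0.15 0.02]
shift after turn (cm) [-10.7   18.24   2.96]
```

Emit:
carry_out --increments '[{"dx": -0.7, "dy": 1.2, "dz": 0.2, "ax": 0, "ay": 0, "az": 0}, {"dx": -1.6, "dy": 2.7, "dz": 0.4, "ax": 0, "ay": 0, "az": 0}, {"dx": -2, "dy": 3.4, "dz": 0.6, "ax": 0, "ay": 0, "az": 0}, {"dx": -2, "dy": 3.4, "dz": 0.6, "ax": 0, "ay": 0, "az": 0}, {"dx": -2, "dy": 3.4, "dz": 0.6, "ax": 0, "ay": 0, "az": 0}, {"dx": -1.3, "dy": 2.3, "dz": 0.4, "ax": 0, "ay": 0, "az": 0}, {"dx": -0.7, "dy": 1.2, "dz": 0.2, "ax": 0, "ay": 0, "az": 0}, {"dx": -0.4, "dy": 0.64, "dz": 0, "ax": 0, "ay": 0, "az": 0}, {"dx": 0, "dy": 0, "dz": 0, "ax": 0, "ay": 0, "az": 0}, {"dx": 0, "dy": 0, "dz": 0, "ax": 0, "ay": 0, "az": 0}]'

```text
clock: 26.05
position: [0.4417, 0.0128, 0.132]
orientation: [-179.9, -0.0, -43.5]
wrist_force: [0.1, 0.4, 0.4]
gripper_width: 0.642
```

```bash
python3 go.py .4393 .0125 .028 -43.6; python3 - <<'E'
from workcell import env
import cv2,pickle
m=env.camera_model("wrist");im=env.snapshot("wrist"); cv2.imwrite("pics/w15.png",im[:,:,::-1]);pickle.dump(m,open('w15.pkl','wb'))
cv2.imwrite('pics/w15c.png',cv2.resize(im[90:290,200:340,::-1],None,fx=3,fy=3,interpolation=2))
E
```

```text
t 26.05 pos [0.4417 0.0128 0.132 ] ori [-1.7995e+02 -4.0000e-02 -4.3540e+01] grip 5.48 F [0.1 0.4 0.4] j [  1.7  10.9 -29.2  49.9   0.  135.2]
turn (tool rotvec deg) [-0.05 -0.04  0.06]
shift after turn (cm) [-0.15  0.19 10.4 ]
```

View pics/w15c.png

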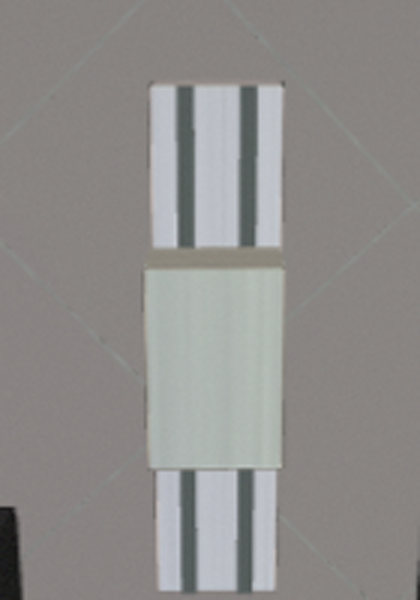

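```bash
python3 - <<'E'
import pickle
from h import *
m=pickle.load(open('w15.pkl','rb'))
C=lambda x,y:((x+.5)/3-.5+200,(y+.5)/3-.5+90)
b=np.array([w(m,*C(*p),.045) for p in((145,269),(284,269),(281,469),(148,469))]);print(b.mean(0),np.linalg.norm(b[0]-b[1]),np.linalg.norm(b[1]-b[2]))
d=b[2]+b[3]-b[0]-b[1];print(np.degrees(np.arctan2(d[1],d[0])))
r=np.array([w(m,*C(*p),.023) for p in((150,85),(284,85),(276,592),(158,592))]);print(r.mean(0));d=r[2]+r[3]-r[0]-r[1];print(np.degrees(np.arctan2(d[1],d[0])))
E
```

```text
[0.43896984 0.01251735 0.045     ] 0.029246801320603297 0.04549983771337796
-133.57400352296258
[0.43707754 0.00979822 0.023     ]
-133.53620354445647
```

Emit:
carry_out --increments '[{"dx": 0, "dy": 0, "dz": 1.5, "ax": 0, "ay": 0, "az": 0}, {"dx": 0, "dy": 0, "dz": 2.5, "ax": 0, "ay": 0, "az": 0}, {"dx": 0, "dy": 0, "dz": 2.5, "ax": 0, "ay": 0, "az": 0}, {"dx": 0, "dy": 0, "dz": 2, "ax": 0, "ay": 0, "az": 0}, {"dx": 0, "dy": 0, "dz": 1.1, "ax": 0, "ay": 0, "az": 0}, {"dx": 0, "dy": 0, "dz": 0.5, "ax": 0, "ay": 0, "az": 0}, {"dx": 0, "dy": 0, "dz": 0, "ax": 0, "ay": 0, "az": 0}, {"dx": 0, "dy": 0, "dz": 0, "ax": 0, "ay": 0, "az": 0}, {"dx": 0, "dy": 0, "dz": 0, "ax": 0, "ay": 0, "az": 0}]'

```text
clock: 27.0
position: [0.4416, 0.0128, 0.0316]
orientation: [-179.9, -0.1, -43.6]
wrist_force: [-0.4, 0.6, -0.3]
gripper_width: 0.647
```

Emit:
carry_out --increments '[{"dx": -0.15, "dy": 0.19, "dz": 0.2, "ax": 0, "ay": 0, "az": 0}, {"dx": 0, "dy": 0, "dz": 0.1, "ax": 0, "ay": 0, "az": 0}, {"dx": 0, "dy": 0, "dz": 0, "ax": 0, "ay": 0, "az": 0}, {"dx": 0, "dy": 0, "dz": 0, "ax": 0, "ay": 0, "az": 0}]'

```text
clock: 27.4
position: [0.4382, 0.0123, 0.028]
orientation: [-180.0, -0.0, -43.6]
wrist_force: [-0.0, -0.7, -1.0]
gripper_width: 0.644
```

Emit:
carry_out --increments '[{"dx": 0, "dy": 0, "dz": 0, "ax": 0, "ay": 0, "az": 0}, {"dx": 0, "dy": 0, "dz": 0, "ax": 0, "ay": 0, "az": 0}, {"dx": 0, "dy": 0, "dz": 0, "ax": 0, "ay": 0, "az": 0}, {"dx": 0, "dy": 0, "dz": 0, "ax": 0, "ay": 0, "az": 0}, {"dx": 0, "dy": 0, "dz": 0, "ax": 0, "ay": 0, "az": 0}, {"dx": 0, "dy": 0, "dz": 0, "ax": 0, "ay": 0, "az": 0}, {"dx": 0, "dy": 0, "dz": 0, "ax": 0, "ay": 0, "az": 0}]' --gripper 2 --grip_force 40

```text
clock: 28.1
position: [0.4384, 0.0123, 0.0281]
orientation: [-180.0, -0.0, -43.6]
wrist_force: [-0.7, -0.3, 5.8]
gripper_width: 0.34
```

Emit:
carry_out --increments '[{"dx": 0, "dy": 0, "dz": -0.5, "ax": 0, "ay": 0, "az": 0}, {"dx": 0, "dy": 0, "dz": -1, "ax": 0, "ay": 0, "az": 0}, {"dx": 0, "dy": 0, "dz": -2, "ax": 0, "ay": 0, "az": 0}, {"dx": 0, "dy": 0, "dz": -2.5, "ax": 0, "ay": 0, "az": 0}, {"dx": 0, "dy": 0, "dz": -2, "ax": 0, "ay": 0, "az": 0}, {"dx": 0, "dy": 0, "dz": -1, "ax": 0, "ay": 0, "az": 0}, {"dx": 0, "dy": 0, "dz": 0, "ax": 0, "ay": 0, "az": 0}, {"dx": 0, "dy": 0, "dz": 0, "ax": 0, "ay": 0, "az": 0}]'

```text
clock: 28.9
position: [0.4378, 0.0124, 0.1175]
orientation: [180.0, 0.0, -43.6]
wrist_force: [-0.2, -0.2, -1.3]
gripper_width: 0.336
```

```bash
python3 go.py .6423 .1102 .12 1.7; python3 - <<'E'
from workcell import env
import cv2
im=env.snapshot("scene")[130:300,270:430,::-1]; cv2.imwrite("pics/s16.png",cv2.resize(im,None,fx=3.5,fy=3.5,interpolation=2))
cv2.imwrite("pics/w16.png",env.snapshot("wrist")[:,:,::-1])
E
```

```text
t 28.9 pos [0.4378 0.0124 0.1175] ori [ 1.7998e+02  2.0000e-02 -4.3600e+01] grip 2.87 F [-0.2 -0.2 -1.3] j [  1.6  11.4 -31.   47.6   0.  135.2]
turn (tool rotvec deg) [ 1.00e-02  3.00e-02 -4.53e+01]
shift after turn (cm) [20.73 -9.17 -0.25]
```

View pics/s16.png

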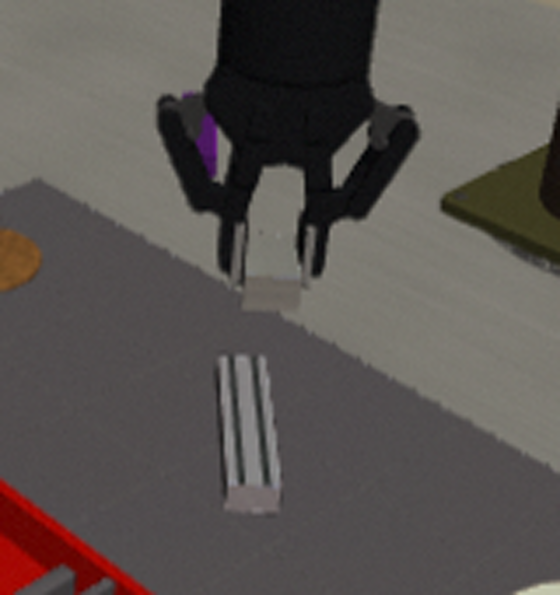

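View pics/w16.png

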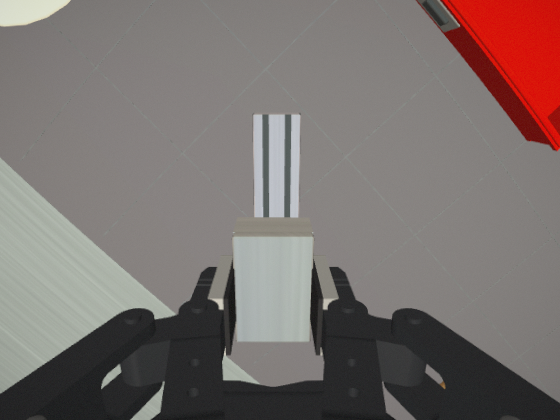

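Emit:
carry_out --increments '[{"dx": 0, "dy": 0, "dz": 0, "ax": 0, "ay": 0, "az": -5.3}, {"dx": 0, "dy": 0, "dz": 0, "ax": 0, "ay": 0, "az": -8}, {"dx": 0, "dy": 0, "dz": 0, "ax": 0, "ay": 0, "az": -8}, {"dx": 0, "dy": 0, "dz": 0, "ax": 0, "ay": 0, "az": -8}, {"dx": 0, "dy": 0, "dz": 0, "ax": 0, "ay": 0, "az": -8}, {"dx": 0, "dy": 0, "dz": 0, "ax": 0, "ay": 0, "az": -8}, {"dx": 1, "dy": -0.4, "dz": 0, "ax": 0, "ay": 0, "az": 0}, {"dx": 2.2, "dy": -1, "dz": 0, "ax": 0, "ay": 0, "az": 0}, {"dx": 3.2, "dy": -1.4, "dz": 0, "ax": 0, "ay": 0, "az": 0}, {"dx": 3.6, "dy": -1.6, "dz": 0, "ax": 0, "ay": 0, "az": 0}, {"dx": 3.6, "dy": -1.6, "dz": 0, "ax": 0, "ay": 0, "az": 0}, {"dx": 3.2, "dy": -1.4, "dz": 0, "ax": 0, "ay": 0, "az": 0}, {"dx": 2.2, "dy": -1, "dz": 0, "ax": 0, "ay": 0, "az": 0}, {"dx": 1.2, "dy": -0.5, "dz": 0, "ax": 0, "ay": 0, "az": 0}, {"dx": 0.5, "dy": -0.27, "dz": 0, "ax": 0, "ay": 0, "az": 0}, {"dx": 0, "dy": 0, "dz": 0, "ax": 0, "ay": 0, "az": 0}, {"dx": 0, "dy": 0, "dz": 0, "ax": 0, "ay": 0, "az": 0}, {"dx": 0, "dy": 0, "dz": 0, "ax": 0, "ay": 0, "az": 0}]'

```text
clock: 30.8
position: [0.6415, 0.1098, 0.1178]
orientation: [180.0, 0.1, 1.6]
wrist_force: [-0.2, -0.2, -0.6]
gripper_width: 0.339
```

```bash
python3 go.py .6423 .1102 .0125 1.7; python3 - <<'E'
from workcell import env
import cv2,pickle
m=env.camera_model("wrist");im=env.snapshot("wrist"); cv2.imwrite("pics/w17.png",im[:,:,::-1]);pickle.dump(m,open('w17.pkl','wb'))
im=env.snapshot("scene")[170:370,180:400,::-1]; cv2.imwrite("pics/s17.png",cv2.resize(im,None,fx=3,fy=3,interpolation=2))
E
```

```text
t 30.8 pos [0.6415 0.1098 0.1178] ori [1.7999e+02 6.0000e-02 1.6500e+00] grip 2.89 F [-0.2 -0.2 -0.6] j [ 9.7 30.7 -0.3 59.  -0.  98.1]
turn (tool rotvec deg) [ 0.01  0.06 -0.05]
shift after turn (cm) [ 0.09 -0.04 10.53]
```

View pics/w17.png

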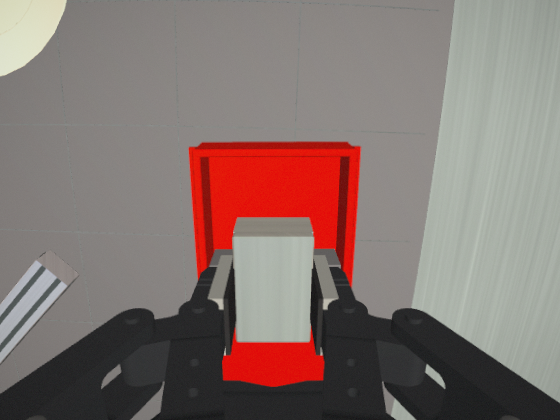

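View pics/s17.png

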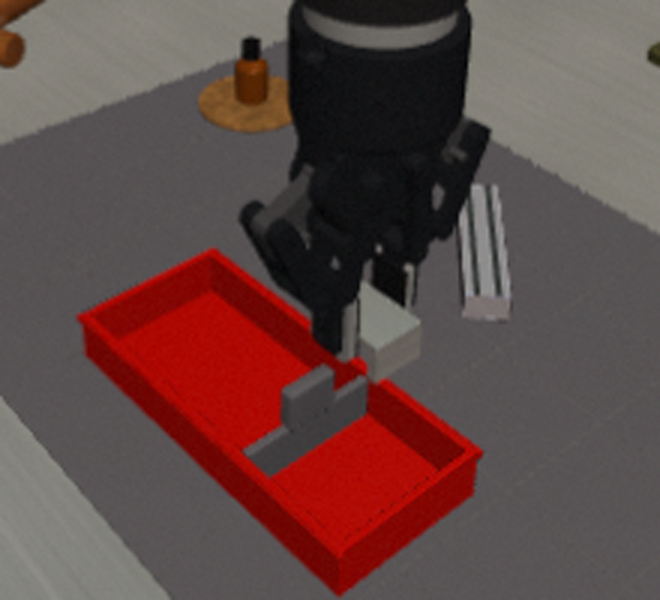

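```bash
python3 - <<'E'
import pickle
from h import *
m=pickle.load(open('w17.pkl','rb'))
a=np.radians(1.7);S=lambda x,y,z:[.6445+x*np.cos(a)-y*np.sin(a),.0365+y*np.cos(a)+x*np.sin(a),z]
for n,p in dict(farwallL=(-.05,.115,.037),farwallR=(.05,.115,.037),divL=(-.045,.0345,.033),divR=(.045,.0345,.033),tab=(0,.0345,.061)).items(): print(n,pr(m,S(*p)).round(1))
b=np.array([w(m,*p,.1178+.017) for p in((233,236),(313,236),(310,342),(236,342))]);print(b.round(4),b.mean(0),np.linalg.norm(b[0]-b[1]),np.linalg.norm(b[2]-b[3]),np.linalg.norm(b[1]-b[2]))
E
```

```text
farwallL [[192.4 148.6]]
farwallR [[358.2 148.6]]
divL [[208.4 267. ]]
divR [[341.7 267. ]]
tab [[275.3 288. ]]
[[0.6257 0.1335 0.1348]
 [0.6547 0.1343 0.1348]
 [0.6565 0.0883 0.1348]
 [0.6267 0.0874 0.1348]] [0.64089595 0.11088587 0.1348    ] 0.029043517338617545 0.0298558296206675 0.046011561719857375
```

The bracket is held level and centred over the short compartment; the divider is visible at (210–341, ~258). Lowering it.

Emit:
carry_out --increments '[{"dx": 0.11, "dy": 0, "dz": 1, "ax": 0, "ay": 0, "az": 0}, {"dx": 0, "dy": 0, "dz": 2.5, "ax": 0, "ay": 0, "az": 0}, {"dx": 0, "dy": 0, "dz": 2.5, "ax": 0, "ay": 0, "az": 0}, {"dx": 0, "dy": 0, "dz": 2, "ax": 0, "ay": 0, "az": 0}, {"dx": 0, "dy": 0, "dz": 1.2, "ax": 0, "ay": 0, "az": 0}, {"dx": 0, "dy": 0, "dz": 0.7, "ax": 0, "ay": 0, "az": 0}, {"dx": 0, "dy": 0, "dz": 0.35, "ax": 0, "ay": 0, "az": 0}, {"dx": 0, "dy": 0, "dz": 0, "ax": 0, "ay": 0, "az": 0}, {"dx": 0, "dy": 0, "dz": 0, "ax": 0, "ay": 0, "az": 0}, {"dx": 0, "dy": 0, "dz": 0, "ax": 0, "ay": 0, "az": 0}]'

```text
clock: 31.9
position: [0.6443, 0.1104, 0.0164]
orientation: [-180.0, -0.1, 1.7]
wrist_force: [0.9, -0.5, -1.1]
gripper_width: 0.337
```

Emit:
carry_out --increments '[{"dx": -0.1, "dy": 0, "dz": 0.1, "ax": 0, "ay": 0, "az": 0}, {"dx": 0, "dy": 0, "dz": 0.1, "ax": 0, "ay": 0, "az": 0}, {"dx": 0, "dy": 0, "dz": 0.1, "ax": 0, "ay": 0, "az": 0}, {"dx": 0, "dy": 0, "dz": 0.05, "ax": 0, "ay": 0, "az": 0}, {"dx": 0, "dy": 0, "dz": 0, "ax": 0, "ay": 0, "az": 0}, {"dx": 0, "dy": 0, "dz": 0, "ax": 0, "ay": 0, "az": 0}]'

```text
clock: 32.5
position: [0.6425, 0.1102, 0.0122]
orientation: [-180.0, -0.0, 1.7]
wrist_force: [-1.4, -0.4, 2.0]
gripper_width: 0.339
```

Emit:
carry_out --increments '[{"dx": 0, "dy": 0, "dz": 0.04, "ax": 0, "ay": 0, "az": 0}, {"dx": 0, "dy": 0, "dz": 0, "ax": 0, "ay": 0, "az": 0}]'

```text
clock: 32.7
position: [0.6425, 0.1102, 0.0122]
orientation: [-180.0, -0.0, 1.7]
wrist_force: [-2.2, 0.2, 6.2]
gripper_width: 0.335
```

Emit:
carry_out --increments '[{"dx": 0, "dy": 0, "dz": 0, "ax": 0, "ay": 0, "az": 0}, {"dx": 0, "dy": 0, "dz": 0, "ax": 0, "ay": 0, "az": 0}, {"dx": 0, "dy": 0, "dz": 0, "ax": 0, "ay": 0, "az": 0}, {"dx": 0, "dy": 0, "dz": 0, "ax": 0, "ay": 0, "az": 0}]' --gripper 4.4

```text
clock: 33.1
position: [0.6425, 0.1102, 0.0113]
orientation: [180.0, 0.0, 1.7]
wrist_force: [-0.3, 0.4, -0.1]
gripper_width: 0.515
```

Emit:
carry_out --increments '[{"dx": 0, "dy": 0, "dz": -1, "ax": 0, "ay": 0, "az": 0}, {"dx": 0, "dy": 0, "dz": -3, "ax": 0, "ay": 0, "az": 0}, {"dx": 0, "dy": 0, "dz": -4, "ax": 0, "ay": 0, "az": 0}, {"dx": 0, "dy": 0, "dz": -3, "ax": 0, "ay": 0, "az": 0}, {"dx": 0, "dy": 0, "dz": -1, "ax": 0, "ay": 0, "az": 0}, {"dx": 0, "dy": 0, "dz": 0, "ax": 0, "ay": 0, "az": 0}, {"dx": 0, "dy": 0, "dz": 0, "ax": 0, "ay": 0, "az": 0}]'

```text
clock: 33.8
position: [0.6418, 0.11, 0.1305]
orientation: [180.0, 0.1, 1.7]
wrist_force: [0.1, -0.5, 0.0]
gripper_width: 0.513
```

```bash
python3 go.py .4372 .0096 .12 -43.55; python3 - <<'E'
from workcell import env
import cv2,pickle
m=env.camera_model("wrist");im=env.snapshot("wrist"); cv2.imwrite("pics/w18.png",im[:,:,::-1]);pickle.dump(m,open('w18.pkl','wb'))
E
```

```text
t 33.8 pos [0.6418 0.11   0.1305] ori [1.7999e+02 9.0000e-02 1.7000e+00] grip 4.38 F [ 0.1 -0.5  0. ] j [ 9.7 30.3  0.9 60.7  0.  98. ]
turn (tool rotvec deg) [ 0.05  0.08 45.25]
shift after turn (cm) [-7.91 21.37  1.05]
```

View pics/w18.png

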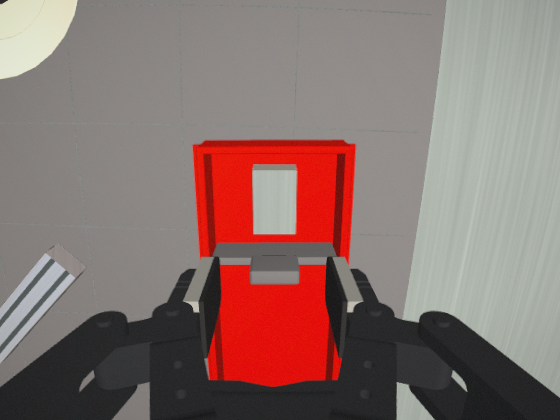

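The bracket lies flat at (274,200) in the short compartment, clear of the walls and divider. Going back for the rail.

Emit:
carry_out --increments '[{"dx": 0, "dy": 0, "dz": 0, "ax": 0, "ay": 0, "az": 5.25}, {"dx": 0, "dy": 0, "dz": 0, "ax": 0, "ay": 0, "az": 8}, {"dx": 0, "dy": 0, "dz": 0, "ax": 0, "ay": 0, "az": 8}, {"dx": 0, "dy": 0, "dz": 0, "ax": 0, "ay": 0, "az": 8}, {"dx": 0, "dy": 0, "dz": 0, "ax": 0, "ay": 0, "az": 8}, {"dx": 0, "dy": 0, "dz": 0, "ax": 0, "ay": 0, "az": 8}, {"dx": -0.4, "dy": 1, "dz": 0, "ax": 0, "ay": 0, "az": 0}, {"dx": -0.9, "dy": 2.4, "dz": 0.1, "ax": 0, "ay": 0, "az": 0}, {"dx": -1.3, "dy": 3.5, "dz": 0.2, "ax": 0, "ay": 0, "az": 0}, {"dx": -1.4, "dy": 3.8, "dz": 0.2, "ax": 0, "ay": 0, "az": 0}, {"dx": -1.4, "dy": 3.8, "dz": 0.2, "ax": 0, "ay": 0, "az": 0}, {"dx": -1.1, "dy": 3, "dz": 0.2, "ax": 0, "ay": 0, "az": 0}, {"dx": -0.8, "dy": 2.1, "dz": 0.1, "ax": 0, "ay": 0, "az": 0}, {"dx": -0.4, "dy": 1.2, "dz": 0, "ax": 0, "ay": 0, "az": 0}, {"dx": -0.21, "dy": 0.57, "dz": 0, "ax": 0, "ay": 0, "az": 0}, {"dx": 0, "dy": 0, "dz": 0, "ax": 0, "ay": 0, "az": 0}, {"dx": 0, "dy": 0, "dz": 0, "ax": 0, "ay": 0, "az": 0}, {"dx": 0, "dy": 0, "dz": 0, "ax": 0, "ay": 0, "az": 0}]' --gripper 5.5

```text
clock: 35.65
position: [0.4393, 0.0101, 0.1216]
orientation: [-179.9, -0.0, -43.5]
wrist_force: [0.6, 0.7, -0.5]
gripper_width: 0.642
```

```bash
python3 go.py .4372 .0096 .0075 -43.55; python3 - <<'E'
from workcell import env
import cv2,pickle
m=env.camera_model("wrist");im=env.snapshot("wrist"); cv2.imwrite("pics/w19.png",im[:,:,::-1]);pickle.dump(m,open('w19.pkl','wb'))
E
```

```text
t 35.65 pos [0.4393 0.0101 0.1216] ori [-1.7995e+02 -4.0000e-02 -4.3520e+01] grip 5.49 F [ 0.6  0.7 -0.5] j [  1.3  11.3 -30.5  48.2   0.  134.8]
turn (tool rotvec deg) [-0.05 -0.04  0.03]
shift after turn (cm) [-0.12  0.18 11.41]
```

View pics/w19.png

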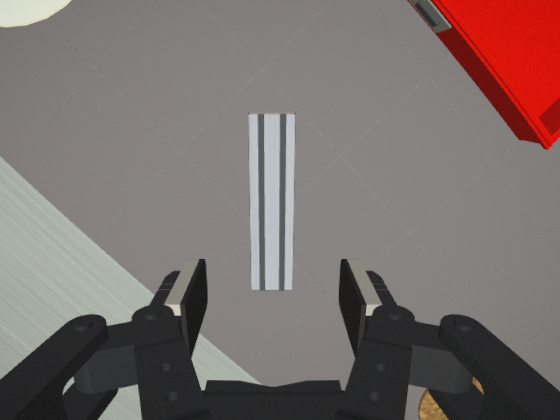

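```bash
python3 - <<'E'
import pickle
from h import *
m=pickle.load(open('w19.pkl','rb'))
r=np.array([w(m,*p,.023) for p in((249,113.5),(296,113.5),(293.5,291),(251.5,291))]);print(r.mean(0),np.linalg.norm(r[0]-r[1]),np.linalg.norm(r[2]-r[3]));d=r[2]+r[3]-r[0]-r[1];print(np.linalg.norm(d)/2,np.degrees(np.arctan2(d[1],d[0])))
E
```

```text
[0.43706625 0.00900895 0.023     ] 0.02975463725211188 0.03069048843349734
0.12619998223474935 -133.49672540115057
```

Emit:
carry_out --increments '[{"dx": -0.12, "dy": 0.18, "dz": 1.5, "ax": 0, "ay": 0, "az": 0}, {"dx": 0, "dy": 0, "dz": 2.5, "ax": 0, "ay": 0, "az": 0}, {"dx": 0, "dy": 0, "dz": 2.5, "ax": 0, "ay": 0, "az": 0}, {"dx": 0, "dy": 0, "dz": 2, "ax": 0, "ay": 0, "az": 0}, {"dx": 0, "dy": 0, "dz": 1.5, "ax": 0, "ay": 0, "az": 0}, {"dx": 0, "dy": 0, "dz": 0.8, "ax": 0, "ay": 0, "az": 0}, {"dx": 0, "dy": 0, "dz": 0.3, "ax": 0, "ay": 0, "az": 0}, {"dx": 0, "dy": 0, "dz": 0, "ax": 0, "ay": 0, "az": 0}, {"dx": 0, "dy": 0, "dz": 0, "ax": 0, "ay": 0, "az": 0}, {"dx": 0, "dy": 0, "dz": 0, "ax": 0, "ay": 0, "az": 0}]'

```text
clock: 36.7
position: [0.4366, 0.0093, 0.0112]
orientation: [-179.9, -0.1, -43.6]
wrist_force: [1.1, -0.6, 0.0]
gripper_width: 0.644
```

Emit:
carry_out --increments '[{"dx": 0, "dy": 0, "dz": 0.2, "ax": 0, "ay": 0, "az": 0}, {"dx": 0, "dy": 0, "dz": 0.1, "ax": 0, "ay": 0, "az": 0}, {"dx": 0, "dy": 0, "dz": 0, "ax": 0, "ay": 0, "az": 0}, {"dx": 0, "dy": 0, "dz": 0, "ax": 0, "ay": 0, "az": 0}]'

```text
clock: 37.1
position: [0.4358, 0.0093, 0.0075]
orientation: [180.0, 0.0, -43.6]
wrist_force: [0.9, 0.1, -0.4]
gripper_width: 0.644
```

Emit:
carry_out --increments '[{"dx": 0, "dy": 0, "dz": 0, "ax": 0, "ay": 0, "az": 0}, {"dx": 0, "dy": 0, "dz": 0, "ax": 0, "ay": 0, "az": 0}, {"dx": 0, "dy": 0, "dz": 0, "ax": 0, "ay": 0, "az": 0}, {"dx": 0, "dy": 0, "dz": 0, "ax": 0, "ay": 0, "az": 0}, {"dx": 0, "dy": 0, "dz": 0, "ax": 0, "ay": 0, "az": 0}, {"dx": 0, "dy": 0, "dz": 0, "ax": 0, "ay": 0, "az": 0}, {"dx": 0, "dy": 0, "dz": 0, "ax": 0, "ay": 0, "az": 0}]' --gripper 2 --grip_force 50

```text
clock: 37.8
position: [0.4361, 0.0093, 0.0078]
orientation: [-180.0, -0.0, -43.6]
wrist_force: [-1.2, -0.2, 5.3]
gripper_width: 0.339
```

Emit:
carry_out --increments '[{"dx": 0, "dy": 0, "dz": -0.5, "ax": 0, "ay": 0, "az": 0}, {"dx": 0, "dy": 0, "dz": -1.5, "ax": 0, "ay": 0, "az": 0}, {"dx": 0, "dy": 0, "dz": -2.5, "ax": 0, "ay": 0, "az": 0}, {"dx": 0, "dy": 0, "dz": -3, "ax": 0, "ay": 0, "az": 0}, {"dx": 0, "dy": 0, "dz": -2.5, "ax": 0, "ay": 0, "az": 0}, {"dx": 0, "dy": 0, "dz": -1, "ax": 0, "ay": 0, "az": 0}, {"dx": 0, "dy": 0, "dz": 0, "ax": 0, "ay": 0, "az": 0}, {"dx": 0, "dy": 0, "dz": 0, "ax": 0, "ay": 0, "az": 0}, {"dx": 0, "dy": 0, "dz": 0, "ax": 0, "ay": 0, "az": 0}]'

```text
clock: 38.7
position: [0.4345, 0.0093, 0.1161]
orientation: [179.9, 0.1, -43.6]
wrist_force: [0.1, -0.4, -1.6]
gripper_width: 0.338
```

```bash
python3 go.py .6457 -.0025 .118 1.7; python3 - <<'E'
from workcell import env
import cv2
cv2.imwrite("pics/w20.png",env.snapshot("wrist")[:,:,::-1])
im=env.snapshot("scene")[130:330,200:430,::-1]; cv2.imwrite("pics/s20.png",cv2.resize(im,None,fx=3,fy=3,interpolation=2))
E
```

```text
t 38.7 pos [0.4345 0.0093 0.1161] ori [ 1.7988e+02  1.2000e-01 -4.3550e+01] grip 2.89 F [ 0.1 -0.4 -1.6] j [  1.2  11.3 -31.4  47.5   0.  134.8]
turn (tool rotvec deg) [  0.07   0.16 -45.25]
shift after turn (cm) [21.08  1.8  -0.19]
```

View pics/w20.png

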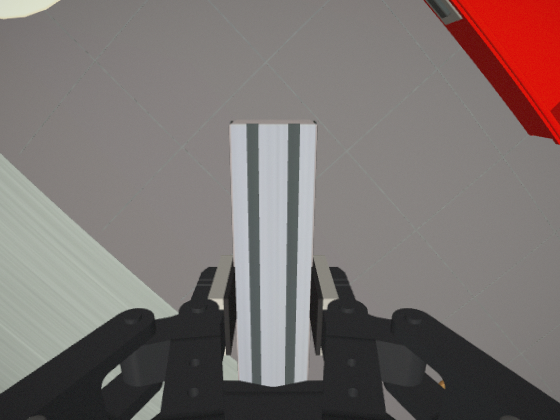

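View pics/s20.png

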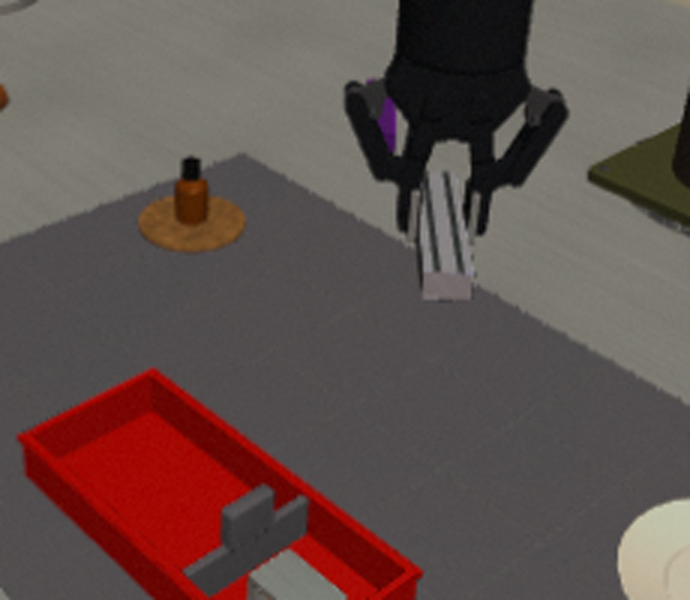

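Emit:
carry_out --increments '[{"dx": 0, "dy": 0, "dz": 0, "ax": 0, "ay": 0, "az": -5.25}, {"dx": 0, "dy": 0, "dz": 0, "ax": 0, "ay": 0, "az": -8}, {"dx": 0, "dy": 0, "dz": 0, "ax": 0, "ay": 0, "az": -8}, {"dx": 0, "dy": 0, "dz": 0, "ax": 0, "ay": 0, "az": -8}, {"dx": 0, "dy": 0, "dz": 0, "ax": 0, "ay": 0, "az": -8}, {"dx": 0, "dy": 0, "dz": 0, "ax": 0, "ay": 0, "az": -8}, {"dx": 1, "dy": 0.1, "dz": 0, "ax": 0, "ay": 0, "az": 0}, {"dx": 2.2, "dy": 0.2, "dz": 0, "ax": 0, "ay": 0, "az": 0}, {"dx": 3.2, "dy": 0.3, "dz": 0, "ax": 0, "ay": 0, "az": 0}, {"dx": 3.6, "dy": 0.3, "dz": 0, "ax": 0, "ay": 0, "az": 0}, {"dx": 3.6, "dy": 0.3, "dz": 0, "ax": 0, "ay": 0, "az": 0}, {"dx": 3.2, "dy": 0.3, "dz": 0, "ax": 0, "ay": 0, "az": 0}, {"dx": 2.3, "dy": 0.2, "dz": 0, "ax": 0, "ay": 0, "az": 0}, {"dx": 1.2, "dy": 0.1, "dz": 0, "ax": 0, "ay": 0, "az": 0}, {"dx": 0.7, "dy": 0, "dz": 0, "ax": 0, "ay": 0, "az": 0}, {"dx": 0, "dy": 0, "dz": 0, "ax": 0, "ay": 0, "az": 0}, {"dx": 0, "dy": 0, "dz": 0, "ax": 0, "ay": 0, "az": 0}, {"dx": 0, "dy": 0, "dz": 0, "ax": 0, "ay": 0, "az": 0}]'

```text
clock: 40.6
position: [0.6453, -0.0024, 0.1174]
orientation: [-180.0, 0.1, 1.7]
wrist_force: [0.6, 0.3, -1.7]
gripper_width: 0.334
```

```bash
python3 go.py .6457 -.0025 .0125 1.7; python3 - <<'E'
from workcell import env
import cv2,pickle
m=env.camera_model("wrist");im=env.snapshot("wrist"); cv2.imwrite("pics/w21.png",im[:,:,::-1]);pickle.dump(m,open('w21.pkl','wb'))
from h import *
a=np.radians(1.7);S=lambda x,y,z:[.6445+x*np.cos(a)-y*np.sin(a),.0365+y*np.cos(a)+x*np.sin(a),z]
for n,p in dict(farwallL=(-.05,.115,.037),farwallR=(.05,.115,.037),divL=(-.045,.0345,.033),divR=(.045,.0345,.033),tab=(0,.0345,.061)).items(): print(n,pr(m,S(*p)).round(1))
im=env.snapshot("top")[100:270,120:300,::-1]; cv2.imwrite("pics/t21.png",cv2.resize(im,None,fx=3.5,fy=3.5,interpolation=2))
E
```

```text
t 40.6 pos [ 0.6453 -0.0024  0.1174] ori [-1.80e+02  6.00e-02  1.67e+00] grip 2.86 F [ 0.6  0.3 -1.7] j [-0.2 30.2 -1.3 58.6  0.  88.1]
turn (tool rotvec deg) [-0.    0.06 -0.03]
shift after turn (cm) [4.000e-02 1.000e-02 1.049e+01]
farwallL [[182.2 -56.3]]
farwallR [[367.2 -56.2]]
divL [[198.4  94.3]]
divR [[350.7  94.3]]
tab [[274.8  94.1]]
```

View pics/w21.png

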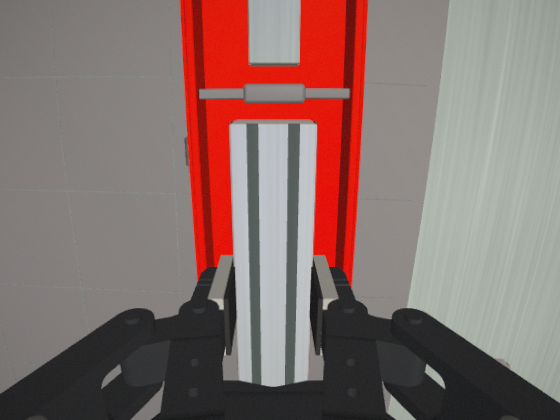

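View pics/t21.png

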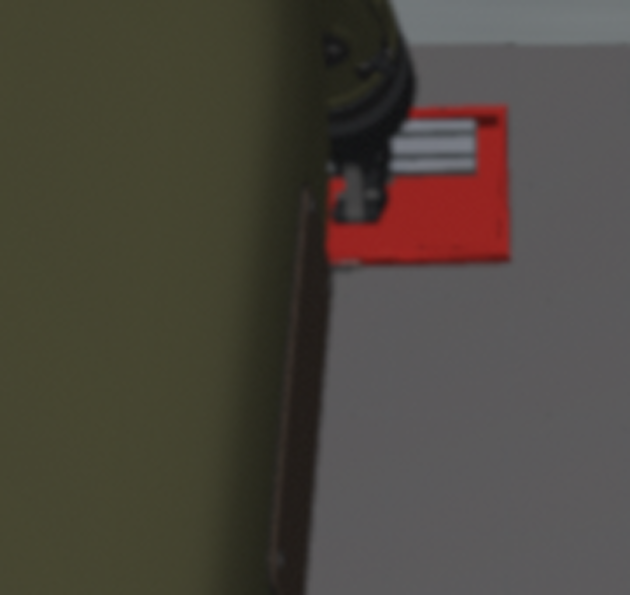

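```bash
python3 - <<'E'
import pickle
from workcell import env
from h import *
m=pickle.load(open('w21.pkl','rb'))
print('rail far end',w(m,230.5,123.5,.133),w(m,316.5,123.5,.133),'divider',w(m,273,97,.033))
t=env.camera_model('top');C=lambda x,y:((x+.5)/3.5-.5+120,(y+.5)/3.5-.5+100)
print('top: rail -y end',w(t,*C(476,121),.133),w(t,*C(476,170),.133),'sorter',w(t,*C(508,106),.037),w(t,*C(510,260),.037))
E
```

```text
rail far end [0.62853784 0.06129449 0.133     ] [0.6574936 0.0621605 0.133    ] divider [0.64261432 0.06916428 0.033     ]
top: rail -y end [ 0.66162472 -0.06467323  0.133     ] [ 0.63123073 -0.06521409  0.133     ] sorter [ 0.69978712 -0.07965281  0.037     ] [ 0.59480165 -0.08248517  0.037     ]
```

Clearance is about 7 mm to the divider (93 px row) and 9 mm to the end wall. I'll shift 1 mm toward −y and lower.

Emit:
carry_out --increments '[{"dx": 0.04, "dy": 0.1, "dz": 1, "ax": 0, "ay": 0, "az": 0}, {"dx": 0, "dy": 0, "dz": 2.5, "ax": 0, "ay": 0, "az": 0}, {"dx": 0, "dy": 0, "dz": 2.5, "ax": 0, "ay": 0, "az": 0}, {"dx": 0, "dy": 0, "dz": 1.5, "ax": 0, "ay": 0, "az": 0}, {"dx": 0, "dy": 0, "dz": 0, "ax": 0, "ay": 0, "az": 0}, {"dx": 0, "dy": 0, "dz": 0, "ax": 0, "ay": 0, "az": 0}]'

```text
clock: 41.3
position: [0.6463, -0.0035, 0.0422]
orientation: [-180.0, 0.0, 1.7]
wrist_force: [0.4, 0.4, -1.7]
gripper_width: 0.336
```

```bash
python3 go.py .6457 -.0035 .0118 1.7; python3 - <<'E'
from workcell import env
import cv2
cv2.imwrite("pics/w22.png",env.snapshot("wrist")[:,:,::-1])
E
```

```text
t 41.3 pos [ 0.6463 -0.0035  0.0422] ori [-1.8e+02  5.0e-02  1.7e+00] grip 2.87 F [ 0.4  0.4 -1.7] j [-0.3 33.7 -7.1 49.2 -0.  88. ]
turn (tool rotvec deg) [-0.    0.05 -0.  ]
shift after turn (cm) [-0.06  0.    3.04]
```

View pics/w22.png

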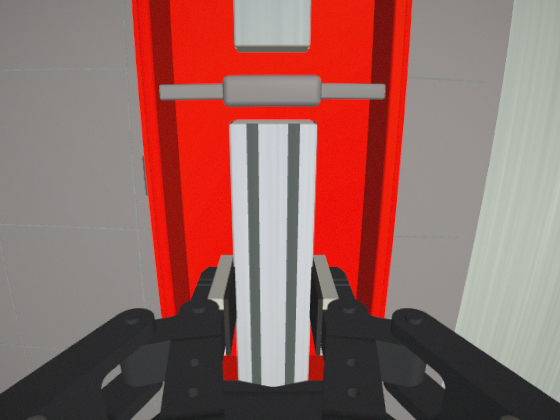

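Emit:
carry_out --increments '[{"dx": -0.05, "dy": 0, "dz": 0.7, "ax": 0, "ay": 0, "az": 0}, {"dx": 0, "dy": 0, "dz": 0.8, "ax": 0, "ay": 0, "az": 0}, {"dx": 0, "dy": 0, "dz": 0.6, "ax": 0, "ay": 0, "az": 0}, {"dx": 0, "dy": 0, "dz": 0.4, "ax": 0, "ay": 0, "az": 0}, {"dx": 0, "dy": 0, "dz": 0.2, "ax": 0, "ay": 0, "az": 0}, {"dx": 0, "dy": 0, "dz": 0, "ax": 0, "ay": 0, "az": 0}, {"dx": 0, "dy": 0, "dz": 0, "ax": 0, "ay": 0, "az": 0}, {"dx": 0, "dy": 0, "dz": 0, "ax": 0, "ay": 0, "az": 0}]'

```text
clock: 42.15
position: [0.6465, -0.0035, 0.0158]
orientation: [180.0, -0.0, 1.7]
wrist_force: [0.4, -0.2, -0.0]
gripper_width: 0.337
```

Emit:
carry_out --increments '[{"dx": 0, "dy": 0, "dz": 0.1, "ax": 0, "ay": 0, "az": 0}, {"dx": 0, "dy": 0, "dz": 0.1, "ax": 0, "ay": 0, "az": 0}, {"dx": 0, "dy": 0, "dz": 0.1, "ax": 0, "ay": 0, "az": 0}, {"dx": 0, "dy": 0, "dz": 0.08, "ax": 0, "ay": 0, "az": 0}, {"dx": 0, "dy": 0, "dz": 0, "ax": 0, "ay": 0, "az": 0}, {"dx": 0, "dy": 0, "dz": 0, "ax": 0, "ay": 0, "az": 0}]'

```text
clock: 42.75
position: [0.6462, -0.0035, 0.0118]
orientation: [-180.0, 0.0, 1.7]
wrist_force: [-0.6, -0.1, 0.1]
gripper_width: 0.338
```

Emit:
carry_out --increments '[{"dx": 0, "dy": 0, "dz": 0.05, "ax": 0, "ay": 0, "az": 0}, {"dx": 0, "dy": 0, "dz": 0, "ax": 0, "ay": 0, "az": 0}, {"dx": 0, "dy": 0, "dz": 0, "ax": 0, "ay": 0, "az": 0}]'

```text
clock: 43.05
position: [0.6462, -0.0035, 0.0118]
orientation: [-180.0, -0.0, 1.7]
wrist_force: [-2.1, 0.1, 5.2]
gripper_width: 0.338
```

The rail has made contact with 5.2 N. Releasing and retreating.

Emit:
carry_out --increments '[{"dx": 0, "dy": 0, "dz": 0, "ax": 0, "ay": 0, "az": 0}, {"dx": 0, "dy": 0, "dz": 0, "ax": 0, "ay": 0, "az": 0}, {"dx": 0, "dy": 0, "dz": 0, "ax": 0, "ay": 0, "az": 0}, {"dx": 0, "dy": 0, "dz": 0, "ax": 0, "ay": 0, "az": 0}]' --gripper 4.4

```text
clock: 43.45
position: [0.6462, -0.0034, 0.0109]
orientation: [180.0, 0.0, 1.7]
wrist_force: [-0.2, -0.0, 0.4]
gripper_width: 0.512
```

Emit:
carry_out --increments '[{"dx": 0, "dy": 0, "dz": -1, "ax": 0, "ay": 0, "az": 0}, {"dx": 0, "dy": 0, "dz": -3, "ax": 0, "ay": 0, "az": 0}, {"dx": 0, "dy": 0, "dz": -4, "ax": 0, "ay": 0, "az": 0}, {"dx": 0, "dy": 0, "dz": -4, "ax": 0, "ay": 0, "az": 0}, {"dx": 0, "dy": 0, "dz": -3, "ax": 0, "ay": 0, "az": 0}, {"dx": -1, "dy": 0, "dz": 0, "ax": 0, "ay": 0, "az": 0}, {"dx": -3, "dy": 0, "dz": 0, "ax": 0, "ay": 0, "az": 0}, {"dx": -4, "dy": 1, "dz": 0, "ax": 0, "ay": 0, "az": 0}, {"dx": -4, "dy": 2, "dz": 0, "ax": 0, "ay": 0, "az": 0}, {"dx": -3, "dy": 2, "dz": 0, "ax": 0, "ay": 0, "az": 0}, {"dx": -2, "dy": 2, "dz": 0, "ax": 0, "ay": 0, "az": 0}, {"dx": -1, "dy": 1, "dz": 0, "ax": 0, "ay": 0, "az": 0}, {"dx": 0, "dy": 0, "dz": 0, "ax": 0, "ay": 0, "az": 0}, {"dx": 0, "dy": 0, "dz": 0, "ax": 0, "ay": 0, "az": 0}, {"dx": 0, "dy": 0, "dz": 0, "ax": 0, "ay": 0, "az": 0}]'

```text
clock: 44.95
position: [0.47, -0.0882, 0.1612]
orientation: [-180.0, -0.1, 1.8]
wrist_force: [-0.5, -0.6, -0.0]
gripper_width: 0.516
```

```bash
python3 - <<'E'
from workcell import env
import cv2
print(env.get_state()['clock'])
cv2.imwrite("pics/s23.png",env.snapshot("scene")[:,:,::-1])
im=env.snapshot("top")[100:290,85:385,::-1]; cv2.imwrite("pics/t23.png",cv2.resize(im,None,fx=2.5,fy=2.5,interpolation=2))
E
python3 -c "
import cv2;from h import crop
crop(cv2.imread('pics/s23.png'),195,245,345,365,5,'s23c.png')"
```

```text
44.95
```

View pics/s23.png

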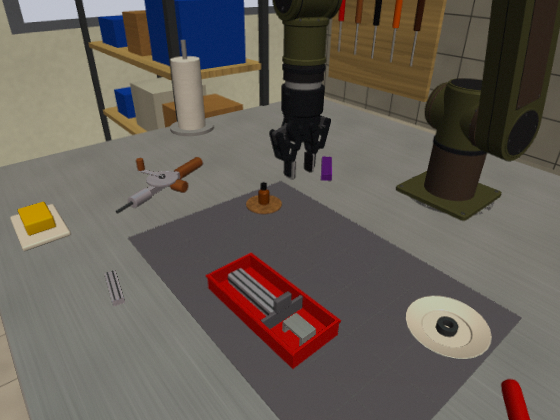

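View pics/t23.png

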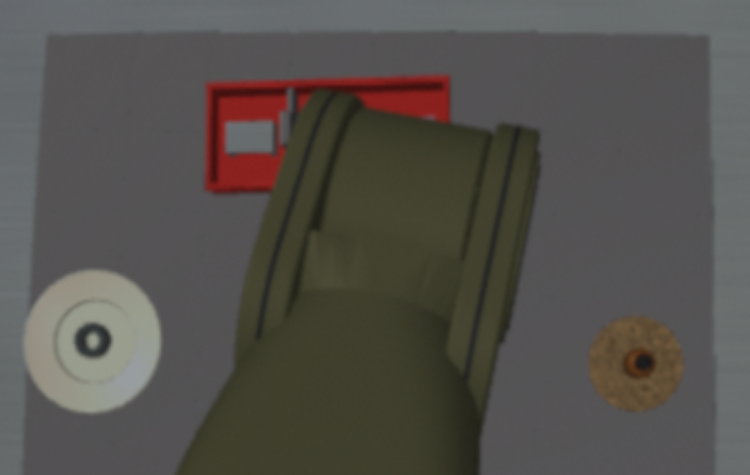

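View pics/s23c.png

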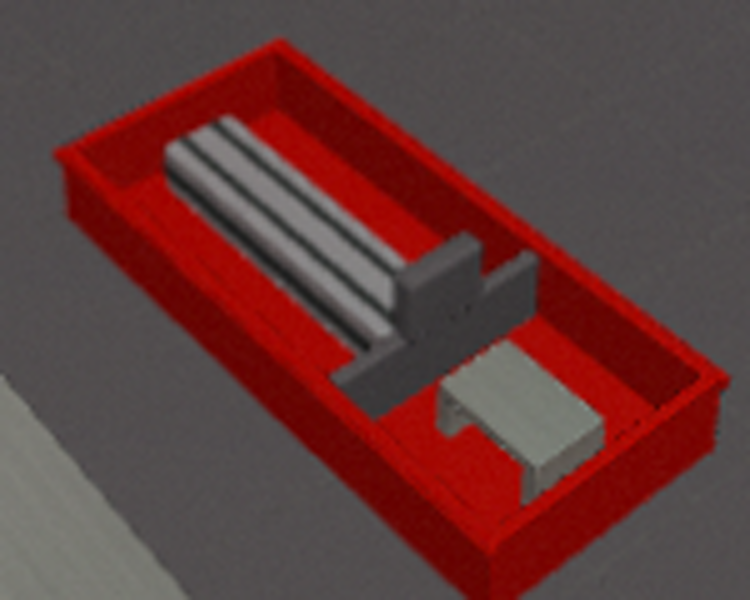

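The scene picture shows the rail lying flat in the long compartment (crop (290,230)) and the bracket standing flat in the short one (crop (520,420)). The collar is on the saucer at (447,326), the bottle is upright on the coaster at (264,195), and the drill is where it was at (160,182). Handing in.

```bash
python3 -c "
from workcell import env
print(env.job_done())"
```

```text
the job is handed in; nothing more can be done
None
```

I took the stack apart in the order asked and handed the job in at about 45 s; the hand-in gave no verdict.

| Item | Where it is now | Last check |
|---|---|---|
| Bottle | Upright on the coaster | Within about 1 mm of the middle |
| Collar | Flat on the saucer | About 1.3 mm from the middle |
| Divider | Slid to about 34.5 mm toward +y | Long side about 141 mm, short side about 72 mm |
| Bracket | Flat in the short compartment | Clear of the walls and divider |
| Rail | Flat in the long compartment | Several mm clear at both ends just before lowering |

The drill, the purple bar and the smaller slotted bar (about 88 mm against the rail's 125 mm) were not touched. The highest wrist force I read was about 6 N.

- **Cameras:** the top and wrist cameras disagreed by up to 3.5 mm on the sorter's middle, so I worked to a value in between. The final fits did not depend on it.
- **Not fully checked:** in the last top view the arm hid most of the rail, so the rail's final position rests on the scene view and the readings as it touched down.
- **Refused call:** my first move call was refused for missing keys and moved nothing.

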